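Change over the back bar to the next recipe

TASK

We are changing to the next recipe: put every orange-lidded jar that stands out on the worktop into the open box, then lower the box's lid until it is fully closed. Turn the batch counter's knob back to its zero stop, and turn both leaves of the ring binder over its rings from the right to the left, upper leaf first and one at a time, so that both lie flat on the left showing their other face.

Things in the scene. Friction and masses are not known exactly. Their poses are not given: they have to be found in the camera images.
- jar_a_mid (a point): a white jar with an orange screw lid, upright cylinder 54 mm in diameter and 50 mm tall, under 0.3 kg; this point is its centre, half-way up; z runs along its axis; loose, one of up to three jars to pack away (absent in some starts)
- jar_b_mid (a point): a white jar with an orange screw lid, upright cylinder 54 mm in diameter and 50 mm tall, under 0.3 kg; this point is its centre, half-way up; z runs along its axis; loose, one of up to three jars to pack away (absent in some starts)
- jar_c_mid (a point): a white jar with an orange screw lid, upright cylinder 54 mm in diameter and 50 mm tall, under 0.3 kg; this point is its centre, half-way up; z runs along its axis; loose, one of up to three jars to pack away (absent in some starts)
- bar_box: fixed white open-topped box, outside 145 mm (its x) by 225 mm (its y) by 62 mm tall, walls and floor 5 mm thick, so 135 by 215 mm inside and its floor 5 mm above the worktop; origin at the centre of its underside, x towards the hinge side (away from the robot), z up
- box_lid (a joint): angle of the box's grey lid about its hinge: 0 = closed flat on the rim, growing as it opens to 1.8; at pi/2 it stands upright, it starts close to that. A stiff hinge holds it wherever it is left (about 0.2 N m to move it; it does not spring)
- box_lid_hinge (a point): middle of the lid's hinge line, on the box's far rim, 72.5 mm from the box's centre along its x and 62.5 mm above the worktop; y of its frame is along the hinge. The lid reaches 145 mm from the hinge, is 225 mm wide along it and 8 mm thick (the hinge line is on its underside)
- box_lid_handle (a point): top of the black knob on the lid's outer face, 115 mm from the hinge and 43 mm proud of the lid's underside, half-way along its width
- counter: fixed white batch counter housing, 90 mm (x) by 100 mm (y) by 30 mm tall, with a small dark display on its front (-x) face and black tick marks round the knob, the zero tick large and at the front; origin at the centre of its underside
- reset_knob (a joint): angle of the counter's knob: 0 = at its zero stop (white line on the bar points at the large front tick), growing clockwise seen from above, up to 3.0; so it is turned back anticlockwise. It stays where it is left, friction 0.05 N m
- reset_knob_grip (a point): point on the knob's axis where it is gripped, 67 mm above the worktop. The grip is an upright bar 53 mm long (x of its frame runs along it, turning with the knob), 14 mm thick (y), from 44 mm to 74 mm above the worktop, on a disc 56 mm in diameter
- binder_axis (a point): middle of the ring axis of the ring binder, 57 mm above the worktop; x of its frame runs along the rings' axis (roughly away from the robot), y to the left across it. The binder is a fixed grey stand 180 mm (x) by 150 mm (y) by 45 mm tall with a page stack on either side of three steel rings
- leaf_upper (a joint): angle of the binder's upper leaf about the rings: 0 = flat on the right (-y), pi/2 = upright, 3.14 = flat on the left (+y). White stiff plate 170 mm along the rings, 80 mm from ring axis to free edge, 3 mm thick, 0.07 kg; little friction: let go half-way it falls to the nearer side. Starts on top of the lower leaf
- leaf_upper_grip (a point): middle of the outer bar of this leaf's wire pull loop, on the near (-x) half of its free edge, 45 mm nearer (-x) than the binder's middle: round bar 8 mm thick, 70 mm long, parallel to the ring axis, 115 mm from it. Gap between bar and leaf edge 31 x 62 mm, so fingers can straddle the bar from above. Bar 55-60 mm above the worktop when flat, nothing beneath it; x of its frame is along the bar
- leaf_lower (a joint): angle of the binder's lower leaf about the rings: 0 = flat on the right (-y), pi/2 = upright, 3.14 = flat on the left (+y). White stiff plate 170 mm along the rings, 80 mm from ring axis to free edge, 3 mm thick, 0.07 kg; little friction: let go half-way it falls to the nearer side. Starts beneath the upper leaf; stays down until that is turned
- leaf_lower_grip (a point): middle of the outer bar of this leaf's wire pull loop, on the far (+x) half of its free edge, 45 mm farther (+x) than the binder's middle: round bar 8 mm thick, 70 mm long, parallel to the ring axis, 115 mm from it. Gap between bar and leaf edge 31 x 62 mm, so fingers can straddle the bar from above. Bar 55-60 mm above the worktop when flat, nothing beneath it; x of its frame is along the bar

How it is judged:
By the outcome, as a careful person would: the job done as asked, in the order asked, and still so for the second after the job is handed in, with the robot touching nothing.
Of jar_a, jar_b, jar_c only 2 to 3 are there at a start; the rules pass over those that are not, and their reading is None.
At some moment in a run one of jar_a, jar_b, jar_c may be knocked a few centimetres aside while the robot is not near it.
Once in a run the grip may slacken for a moment while it holds something.
It also fails if it takes over 208 s, if anything falls off the work surface, if the arm or the gripper's body presses on something with over 40 N, if the wrist force passes 120 N, or if a joint passes its speed limit or range.

ROBOT

A 6-joint arm with a two-finger parallel gripper is mounted at the origin on a cart in front of the work surface, level with it; the furniture and walls round the work are solid. World frame = base frame: x ahead of the robot, y to its left, z up, the work surface at z = 0. Lengths are in m, angles in degrees, forces in N, time in s.
With the tool pointing down it reaches from about 0.375 to 0.9 m from the base axis. Payload 3.1 kg.
Tool frame: the origin (TCP) lies where the fingers leave the gripper's body, on its centre line; the fingertips stand 70 mm ahead of it and the grasp point (between the pads) lies 51 mm ahead of it; z points along the fingers, y is the line along which they close (so a half turn about z gives the same grasp; the last joint's range is limited). The gripper opens to 87 mm and grips with 3 to 60 N. Pads are 19 mm wide; open, the fingers measure 117 mm over their backs; the gripper's body (75 mm by 190 mm) begins 51 mm behind the grasp point.
Start: joints at [-84.826, 30.224, 82.088, -0, 67.689, -10.227], TCP at [0.166, -0.603, 0.292] pointing down, gripper open.
Joint ranges: [-176.69, 176.69], [-43.24, 126.21], [12.49, 139.97], [-82, 262], [0, 151.66], [-163.58, 163.58]. Speed limits (degrees/s): [159.86, 159.86, 180, 180, 180, 180].

INTERFACE

Orientations are given as a 3x3 rotation matrix whose columns are the frame's x, y, z axes.
In Python, from rig import readout, capture, calibration, bot, look_for gives the robot as it stands. The module is installed in compiled form; this text tells all that it offers.
- The arm moves only by the shell command python3 -m pendant 'ROWS'. ROWS is JSON, a list of rows, each a list of 7 numbers: the shift along the tool's x, y, z normalised to -1 to 1, where 1 is 200 mm, then the turn, a rotation vector about the tool's x, y, z normalised to -1 to 1, where 1 is 180 degrees, then the closure, from -1 (fully open) to 1 (shut). In form: [[dx, dy, dz, ax, ay, az, grip], ...]. A call has 1 to 8 rows; each row is the pose to reach, as a shift and turn from the pose commanded when the call began, along the tool's axes at that moment, turning the shorter way round; what a row does not reach only later rows make up. A row lasts 1/10 s, in which the tool goes at most 50 mm and 8.59 degrees, less where a joint would pass 70% of its speed; a pose out of reach is approached as far as the arm can. A call with a number of a shift or a turn outside -1 to 1 is refused whole. A call with a gripper value outside its range is refused whole. The fingers move at their own pace and stop on an object; the grip force is fixed at half the most. Time passes only in rows, so rows that repeat a pose let the fingers close. It gives the time, the measured TCP pose, the force, the opening and the grip force at its end, in the units of the state.
- readout.read_state(): the state, without advancing time (a new reading comes with each control period).
- capture(name): name is "scene" or "top" or "wrist"; returns (picture, depth): 480x640x3 uint8, red, green, blue; 480x640 float32, m along the optical axis (not along the pixel's ray), 0 where there is no reading.
- calibration(name): a dict with "mtx" (3x3 intrinsics, pixels), "T" (4x4, takes a point from camera to world coordinates); the wrist camera has in their place "mount" (4x4, takes a point from camera to tool coordinates, whose origin is the TCP and whose axes are the flange's). Camera axes: x right, y down, z forward; pixel columns grow to the right and rows downward; lengths in m; the calibration is good to about 2 mm. The wrist camera is an equidistant fisheye: a pixel r from the principal point sees the ray r / f radians off the axis. A picture is of the moment at which its call begins: read the wrist's pose just before it. calibration takes no time and is no camera call.
- bot.hand_in(): hands the job in; it is judged then, once.
Trained networks look in the newest picture that a camera, given by its name, has taken for a name from the list of things; names that differ only in an ending like _2 or _b are one class to them, and where a whole thing is asked for, a point or a joint stands for the part that bears it (a point fixed in the world has none). Each returns a list of dicts, best first, with "conf" (0 to 1); they miss things now and then, are a little off and sometimes report something else, mostly with a low value. They report only what shows in the picture. A call takes as long as a camera call.
- look_for(thing, camera): "extent" ([left, top, right, bottom] in pixels, round what is visible of it).
The state is a dict: "time_s": time; "joint_positions": joint angles; "qvel": joint speeds; "tau": joint torques, N m; "position": TCP position; "tcp_rot": TCP orientation; "force": force on the tool from outside, world axes, zero at the start; "moment": the same for the moment, N m; "opening": opening from 0.0 (shut) to 1.0 (fully open); "grasp_force": force on a finger pad.
Only numpy, scipy, OpenCV 4.12 (cv2) and the standard library are available. Lean on these libraries where they do the work, as an engineer would, in place of code of your own. Each camera call takes 0.05 s, during which the arm holds its last target. There are 200 camera calls.

## Working session

There is one attempt and no reset: what is moved stays moved. The work goes in short steps, Python scripts to look and compute and a shell command to move; the robot and the scene stay as the last step left them, time stands still between calls to the robot, and variables do not carry over. Pictures are saved under pics/ and viewed, at most 14 in all, crops included, and the job is handed in when it is done.

```bash
mkdir -p pics; ls
cat > h.py <<'E'
import numpy as np, cv2
from rig import readout, capture, calibration, bot, look_for
def world(cam):
    """picture, per-pixel world points"""
    pic,d=capture(cam); c=calibration(cam); K=np.array(c["mtx"]);T=np.array(c["T"])
    v,u=np.mgrid[:480,:640]
    P=np.stack([(u-K[0,2])/K[0,0]*d,(v-K[1,2])/K[1,1]*d,d],-1)@T[:3,:3].T+T[:3,3]
    P[d==0]=np.nan
    return pic,P
def save(n,pic): cv2.imwrite(f"pics/{n}.png",pic[...,::-1])
E
python3 - <<'E'
from h import *
for c in("top","scene"):
    pic,P=world(c); save(c+"0",pic); np.save(c+"0.npy",P)
    k=calibration(c); print(c,np.round(k["T"],3).tolist(),np.round(k["mtx"],1).tolist())
    for t in("jar_a_mid","bar_box","box_lid","box_lid_handle","counter","reset_knob","binder_axis","leaf_upper","leaf_upper_grip","leaf_lower_grip"):
        try: print(t,[(round(r["conf"],2),np.round(r["extent"]).astype(int).tolist()) for r in look_for(t,c)[:5]])
        except Exception as e: print(t,e)
s=readout.read_state(); print({k:np.round(v,3).tolist() for k,v in s.items()}); print(np.round(calibration("wrist")["mount"],3), calibration("wrist"))
E
```

```text
pics
top [[-0.016, -0.981, 0.191, 0.205], [-1.0, 0.018, 0.008, 0.115], [-0.011, -0.191, -0.981, 1.51], [0.0, 0.0, 0.0, 1.0]] [[537.4, 0.0, 317.7], [0.0, 537.4, 241.4], [0.0, 0.0, 1.0]]
jar_a_mid [(0.66, [325, 245, 344, 268])]
bar_box [(0.85, [224, 199, 312, 288])]
box_lid [(0.7, [225, 192, 312, 232])]
box_lid_handle [(0.59, [229, 196, 316, 229])]
counter [(0.82, [306, 187, 357, 231])]
reset_knob [(0.89, [318, 191, 340, 214])]
binder_axis [(0.84, [384, 218, 456, 280])]
leaf_upper [(0.61, [410, 218, 455, 281])]
leaf_upper_grip [(0.64, [413, 215, 456, 279])]
leaf_lower_grip [(0.51, [442, 218, 454, 252])]
scene [[-0.664, -0.403, 0.63, -0.18], [-0.747, 0.335, -0.574, 0.735], [0.021, -0.852, -0.523, 0.668], [0.0, 0.0, 0.0, 1.0]] [[450.7, 0.0, 309.3], [0.0, 450.7, 233.9], [0.0, 0.0, 1.0]]
jar_a_mid [(0.69, [321, 249, 341, 276])]
bar_box [(0.73, [208, 193, 341, 339])]
box_lid []
box_lid_handle [(0.91, [209, 194, 301, 282])]
counter [(0.83, [299, 227, 314, 255])]
reset_knob [(0.45, [297, 223, 315, 255])]
binder_axis [(0.74, [343, 199, 427, 262])]
leaf_upper [(0.74, [371, 203, 424, 234]), (0.5
[... 498 characters left out ...]
-0.007, 0.008, -0.022], 'grasp_force': 0.0, 'opening': 1.001}
[[-0.002 -0.957 -0.291  0.08 ]
 [ 1.    -0.002  0.    -0.   ]
 [-0.001 -0.291  0.957 -0.093]
 [ 0.     0.     0.     1.   ]] {'mtx': array([[371.64829954,   0.        , 318.23026919],
       [  0.        , 371.64829954, 243.82366701],
       [  0.        ,   0.        ,   1.        ]]), 'mount': array([[-1.56719138e-03, -9.56735083e-01, -2.90956226e-01,
         7.99908793e-02],
       [ 9.99998595e-01, -1.67241263e-03,  1.12960825e-04,
        -4.23839578e-04],
       [-5.94672453e-04, -2.90955641e-01,  9.56736360e-01,
        -9.31675704e-02],
       [ 0.00000000e+00,  0.00000000e+00,  0.00000000e+00,
         1.00000000e+00]])}
```

Run:
```python
import cv2
a=cv2.imread("pics/top0.png")[160:310,200:480]; cv2.imwrite("pics/top0c.png",cv2.resize(a,None,fx=2.85,fy=2.85,interpolation=cv2.INTER_CUBIC))
a=cv2.imread("pics/scene0.png")[170:370,180:450]; cv2.imwrite("pics/scene0c.png",cv2.resize(a,None,fx=2.9,fy=2.9,interpolation=cv2.INTER_CUBIC))
```

```text
(no output)
```

View pics/top0c.png

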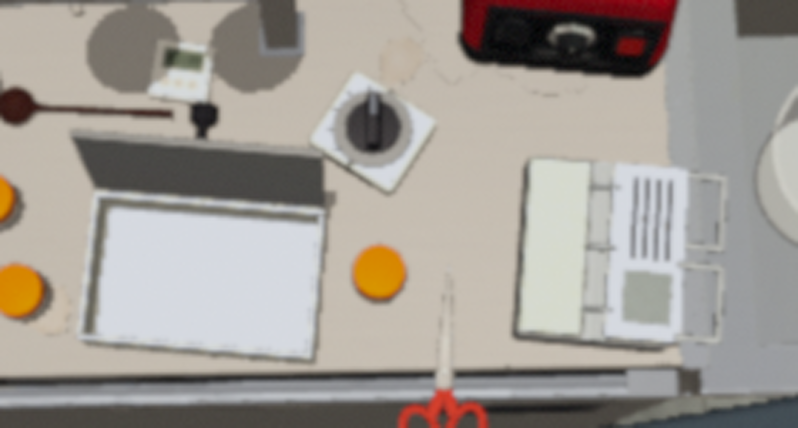

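View pics/scene0c.png

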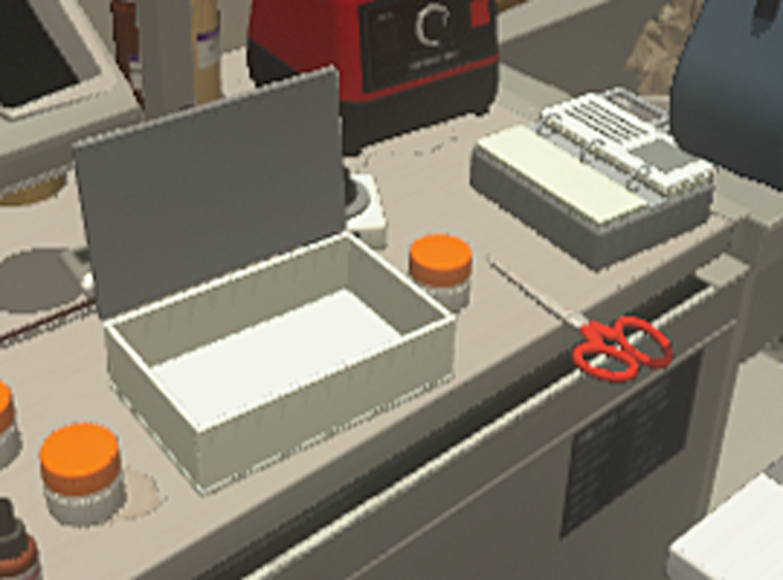

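The top view shows the box at crop (200,270) with its lid upright. There is one jar to its right at (380,272) and two to its left at (18,290) and (0,200). The counter is at (372,128), the knob line points roughly away from the front, and the binder is at (605,250) with both loops on its right. Next I measure.

Run:
```python
from h import *
for c in("top","scene"):
    pic=cv2.imread(f"pics/{c}0.png"); P=np.load(c+"0.npy"); hsv=cv2.cvtColor(pic,cv2.COLOR_BGR2HSV)
    m=cv2.inRange(hsv,(8,180,120),(22,255,255)); n,l,st,ce=cv2.connectedComponentsWithStats(m)
    for i in range(1,n):
        if st[i,4]>30:
            q=P[l==i]; q=q[np.isfinite(q[:,0])]; t=q[q[:,2]>np.percentile(q[:,2],90)-.004]
            print(c,"orange",st[i].tolist(),"top med",np.round(np.median(t,0),3),"mid bbox",np.round((t.min(0)+t.max(0))/2,3),np.round(np.ptp(t,axis=0),3))
P=np.load("top0.npy"); pic=cv2.imread("pics/top0.png")
def rect(name,m):
    q=P[m&np.isfinite(P[...,0])]; r=cv2.minAreaRect(q[:,:2].astype(np.float32)); print(name,len(q),np.round(r[0],3),np.round(r[1],3),round(r[2],1),"z",np.round(np.percentile(q[:,2],[5,50,95]),3))
v,u=np.mgrid[:480,:640]; z=P[...,2]
W=lambda a,b,c,d:(u>=a)&(v>=b)&(u<=c)&(v<=d)
rect("boxrim",W(220,222,318,292)&(z>.05)&(z<.07))
rect("boxfloor",W(220,222,318,292)&(z<.012))
rect("lid",W(220,190,318,236)&(z>.075))
rect("handle",W(262,190,282,208)&(z>.1)&(z<.25))
rect("counter",W(300,182,360,232)&(z>.02)&(z<.036))
rect("knobbar",W(300,182,360,232)&(z>.06)&(z<.09))
rect("disc",W(300,182,360,232)&(z>.037)&(z<.09))
rect("binder",W(375,205,460,290)&(z>.03)&(z<.07))
rect("leafU",W(415,205,441,290)&(z>.045)&(z<.07))
rect("loops",W(443,205,460,290)&(z>.045)&(z<.07))
for q in ["442,218,454,249","442,251,454,282"]:
    rect("loop",W(*map(int,q.split(",")))&(z>.04)&(z<.08))
```

```text
top orange [187, 221, 18, 18, 252] top med [0.531 0.467 0.052] mid bbox [0.53  0.467 0.055] [0.048 0.045 0.011]
top orange [325, 247, 17, 18, 244] top med [0.45  0.085 0.052] mid bbox [0.451 0.085 0.055] [0.045 0.044 0.009]
top orange [197, 253, 18, 18, 253] top med [0.441 0.434 0.052] mid bbox [0.439 0.437 0.054] [0.047 0.044 0.009]
scene orange [241, 16, 5, 29, 37] top med [0.77  0.096 0.545] mid bbox [0.77  0.096 0.545] [0.003 0.002 0.01 ]
scene orange [322, 251, 20, 13, 209] top med [0.449 0.087 0.052] mid bbox [0.449 0.087 0.052] [0.049 0.051 0.006]
scene orange [158, 300, 26, 21, 375] top med [0.528 0.469 0.051] mid bbox [0.53  0.469 0.052] [0.051 0.048 0.006]
scene orange [194, 316, 26, 22, 409] top med [0.436 0.439 0.051] mid bbox [0.437 0.439 0.052] [0.049 0.048 0.006]
scene orange [3, 369, 23, 17, 113] top med [0.383 0.749 0.183] mid bbox [0.382 0.748 0.184] [0.022 0.027 0.007]
boxrim 644 [0.452 0.257] [0.226 0.149] 84.3 z [0.053 0.061 0.068]
boxfloor 5216 [0.461 0.267] [0.283 0.202] 89.6 z [-0.005  0.003  0.01 ]
lid 1783 [0.555 0.246] [0.225 0.065] 84.5 z [0.084 0.161 0.207]
handle 111 [0.566 0.246] [0.027 0.043] 79.5 z [0.172 0.182 0.188]
counter 612 [0.598 0.089] [0.1   0.092] 56.0 z [0.023 0.03  0.035]
knobbar 139 [0.561 0.118] [0.038 0.14 ] 52.7 z [0.067 0.074 0.086]
disc 460 [0.566 0.113] [0.081 0.156] 50.6 z [0.038 0.044 0.079]
binder 3962 [ 0.467 -0.149] [0.195 0.181] 83.9 z [0.043 0.056 0.065]
leafU 1572 [ 0.463 -0.176] [0.074 0.174] 87.1 z [0.055 0.061 0.066]
loops 260 [ 0.459 -0.232] [0.032 0.169] 85.8 z [0.054 0.06  0.066]
loop 138 [ 0.504 -0.234] [0.035 0.079] 87.8 z [0.053 0.058 0.063]
loop 134 [ 0.413 -0.226] [0.031 0.078] 86.0 z [0.057 0.062 0.067]
```

```bash
cat > plan.py <<'E'
import numpy as np, sys, json
from scipy.spatial.transform import Rotation as R
from rig import readout
def Rdown(yaw,pitch=0):
    """tool x at world yaw, pointing down; pitch: extra turn about tool y (deg)"""
    c,s=np.cos(np.radians(yaw)),np.sin(np.radians(yaw))
    return np.array([[c,s,0],[s,-c,0],[0,0,-1.]])@R.from_euler('y',pitch,degrees=True).as_matrix()
def plan(wps,start=None):
    """wps: (TCP pos, yaw or 3x3). Prints per waypoint the row numbers and count of rows"""
    s=readout.read_state(); p,M=(np.array(s["position"]),np.array(s["tcp_rot"])) if start is None else start
    for q,y in wps:
        M1=y if np.ndim(y) else Rdown(y)
        while True:
            d=M.T@(np.array(q)-p)/.2; r=R.from_matrix(M.T@M1).as_rotvec()/np.pi
            k=max(1,np.abs(d).max()/.98); d=d/k
            d,r=np.round(d,3),np.round(r,3)
            n=max(np.linalg.norm(d)*200/50,np.linalg.norm(r)*180/8.59)
            print("n=%.1f"%n,json.dumps((d+0).tolist()+(r+0).tolist()), "->",np.round(p+M@d*.2,3))
            if n>8: print("   (needs several calls; re-plan)")
            p=p+M@d*.2; M=M@R.from_rotvec(r*np.pi).as_matrix()
            if k==1: break
    return p,M
def st():
    s=readout.read_state(); print(s["time_s"],np.round(s["position"],4),np.round(s["joint_positions"],1),np.round(s["force"],1),round(s["opening"],3),round(s["grasp_force"],1))
E
python3 - <<'E'
from plan import *
plan([((.30,-.50,.27),65),((.42,-.28,.25),120),((.45,.0,.22),174.5),((.45,.086,.15),174.5),((.45,.086,.082),174.5)])
E
```

```text
n=5.8 [0.782, -0.316, 0.111, 0.0, 0.0, -0.276] -> [ 0.3  -0.5   0.27]
n=6.4 [0.98, 0.063, 0.079, 0.0, 0.0, -0.305] -> [ 0.394 -0.328  0.254]
n=1.1 [0.141, 0.231, 0.021, 0.0, 0.0, 0.0] -> [ 0.42 -0.28  0.25]
n=6.3 [0.98, 0.715, 0.129, 0.0, 0.0, -0.303] -> [ 0.446 -0.039  0.224]
n=0.8 [-0.002, 0.195, 0.021, 0.0, 0.0, 0.0] -> [ 0.45 -0.    0.22]
n=2.2 [0.041, 0.428, 0.35, 0.0, 0.0, 0.0] -> [0.45  0.086 0.15 ]
n=1.4 [0.0, 0.0, 0.34, 0.0, 0.0, 0.0] -> [0.45  0.086 0.082]
```

```bash
python3 -m pendant '[[0.782,-0.316,0.111,0,0,-0.276,-1],[0.782,-0.316,0.111,0,0,-0.276,-1],[0.782,-0.316,0.111,0,0,-0.276,-1],[0.782,-0.316,0.111,0,0,-0.276,-1],[0.782,-0.316,0.111,0,0,-0.276,-1],[0.782,-0.316,0.111,0,0,-0.276,-1],[0.782,-0.316,0.111,0,0,-0.276,-1]]' >/dev/null
python3 -m pendant '[[0.98,0.063,0.079,0,0,-0.305,-1],[0.98,0.063,0.079,0,0,-0.305,-1],[0.98,0.063,0.079,0,0,-0.305,-1],[0.98,0.063,0.079,0,0,-0.305,-1],[0.98,0.063,0.079,0,0,-0.305,-1],[0.98,0.063,0.079,0,0,-0.305,-1],[0.98,0.063,0.079,0,0,-0.305,-1]]' >/dev/null
python3 -m pendant '[[0.98,0.946,0.129,0,0,-0.303,-1],[0.98,0.946,0.129,0,0,-0.303,-1],[0.98,0.946,0.129,0,0,-0.303,-1],[0.98,0.946,0.129,0,0,-0.303,-1],[0.98,0.946,0.129,0,0,-0.303,-1],[0.98,0.946,0.129,0,0,-0.303,-1],[0.98,0.946,0.129,0,0,-0.303,-1],[0.98,0.946,0.129,0,0,-0.303,-1]]'
cat >> h.py <<'E'
def jars():
    for c in("top","scene"):
        pic,P=world(c); hsv=cv2.cvtColor(pic,cv2.COLOR_RGB2HSV)
        n,l,s,ce=cv2.connectedComponentsWithStats(cv2.inRange(hsv,(8,180,100),(22,255,255)))
        for i in range(1,n):
            q=P[(l==i)&np.isfinite(P[...,0])]
            if len(q)>60:
                t=q[q[:,2]>np.percentile(q[:,2],90)-.004]
                m=(t.min(0)+t.max(0))/2
                if m[2]<.12: print(c,len(q),np.round(m,3))
    return
E
python3 - <<'E'
from h import *; from plan import *
jars(); st()
plan([((.45,.086,.15),174.5),((.45,.086,.082),174.5)])
E
```

```text
time_s: 3.3
position: [0.4603, -0.0626, 0.2286]
tcp_rot: [[-0.995, 0.096, 0.0], [0.096, 0.995, -0.0], [-0.0, -0.0, -1.0]]
force: [-0.4, 0.1, 0.8]
opening: 0.999
grasp_force: 0.0
top 248 [0.53  0.467 0.054]
top 253 [0.439 0.435 0.054]
scene 210 [0.449 0.086 0.052]
scene 357 [0.529 0.469 0.052]
scene 389 [0.437 0.438 0.052]
3.4 [ 0.4602 -0.0637  0.2286] [ -21.7   23.8  108.4   -0.    47.7 -106. ] [-0.3  0.2  0.5] 1.0 0.0
n=3.4 [0.125, 0.74, 0.393, 0.0, 0.0, -0.001] -> [0.45  0.086 0.15 ]
n=1.4 [0.0, 0.0, 0.34, 0.0, 0.0, 0.0] -> [0.45  0.086 0.082]
```

```bash
python3 -m pendant '[[0.125,0.74,0.393,0,0,0,-1],[0.125,0.74,0.393,0,0,0,-1],[0.125,0.74,0.393,0,0,0,-1],[0.125,0.74,0.393,0,0,0,-1],[0.125,0.74,0.393,0,0,0,-1],[0.125,0.74,0.733,0,0,0,-1],[0.125,0.74,0.733,0,0,0,-1],[0.125,0.74,0.733,0,0,0,-1]]' 
python3 -m pendant '[[0,0,0,0,0,0,0.6],[0,0,0,0,0,0,0.6],[0,0,0,0,0,0,0.6],[0,0,0,0,0,0,0.6],[0,0,0,0,0,0,0.6],[0,0,0,0,0,0,0.6]]'
python3 - <<'E'
from plan import *
ct=np.array([.452,.257]); a=np.radians(-5.5); bx=np.array([np.cos(a),np.sin(a)]); by=np.array([-np.sin(a),np.cos(a)])
for l in((-35,55),(-35,-55),(22,0)): print(l,ct+bx*l[0]/1e3+by*l[1]/1e3)
t=ct-bx*.035-by*.055
plan([((.45,.086,.185),174.5),((*t,.185),174.5),((*t,.092),174.5)])
E
```

```text
time_s: 4.2
position: [0.4502, 0.0831, 0.0806]
tcp_rot: [[-0.995, 0.098, -0.001], [0.098, 0.995, -0.002], [0.001, -0.002, -1.0]]
force: [-0.9, -9.3, -3.1]
opening: 0.995
grasp_force: 4.1
time_s: 4.8
position: [0.4494, 0.0864, 0.0822]
tcp_rot: [[-0.995, 0.095, 0.001], [0.095, 0.995, -0.0], [-0.001, -0.0, -1.0]]
force: [0.4, -1.1, 2.3]
opening: 0.607
grasp_force: 29.9
(-35, 55) [0.42243265 0.31510139]
(-35, -55) [0.41188962 0.20560781]
(22, 0) [0.47389872 0.25489139]
n=2.1 [-0.004, -0.002, -0.514, 0.0, 0.0, 0.0] -> [0.45  0.086 0.185]
n=2.5 [0.247, 0.577, 0.0, 0.0, 0.0, 0.0] -> [0.412 0.206 0.185]
n=1.9 [0.0, 0.0, 0.465, 0.0, 0.0, 0.0] -> [0.412 0.206 0.092]
```

```bash
python3 -m pendant '[[0,0,-0.514,0,0,0,0.6],[0,0,-0.514,0,0,0,0.6],[0,0,-0.514,0,0,0,0.6],[0.247,0.577,-0.514,0,0,0,0.6],[0.247,0.577,-0.514,0,0,0,0.6],[0.247,0.577,-0.514,0,0,0,0.6],[0.247,0.577,-0.514,0,0,0,0.6],[0.247,0.577,-0.514,0,0,0,0.6]]'
python3 -m pendant '[[0,0,0,0,0,0,0.6],[0,0,0.2,0,0,0,0.6],[0,0,0.47,0,0,0,0.6],[0,0,0.47,0,0,0,0.6],[0,0,0.478,0,0,0,0.6],[0,0,0.478,0,0,0,0.6],[0,0,0.478,0,0,0,0.6]]'
python3 -m pendant '[[0,0,0,0,0,0,-0.48],[0,0,0,0,0,0,-0.48],[0,0,0,0,0,0,-0.48],[0,0,0,0,0,0,-0.48],[0,0,-0.2,0,0,0,-0.48],[0,0,-0.5,0,0,0,-0.48],[0,0,-0.6,0,0,0,-0.48],[0,0,-0.6,0,0,0,-0.48]]'
python3 - <<'E'
from h import *; from plan import *
jars(); st()
plan([((.438,.437,.19),174.5),((.438,.437,.082),174.5)])
E
```

```text
time_s: 5.6
position: [0.4105, 0.2064, 0.1843]
tcp_rot: [[-0.996, 0.093, -0.001], [0.093, 0.996, -0.0], [0.0, -0.0, -1.0]]
force: [-0.7, -0.0, -0.4]
opening: 0.605
grasp_force: 29.9
time_s: 6.3
position: [0.412, 0.206, 0.0915]
tcp_rot: [[-0.995, 0.096, 0.004], [0.096, 0.995, 0.001], [-0.004, 0.001, -1.0]]
force: [0.4, -0.0, -0.9]
opening: 0.604
grasp_force: 30.3
time_s: 7.1
position: [0.4131, 0.2066, 0.2127]
tcp_rot: [[-0.995, 0.095, 0.009], [0.095, 0.995, 0.002], [-0.009, 0.003, -1.0]]
force: [-0.6, 0.0, 0.4]
opening: 0.734
grasp_force: 0.0
top 250 [0.531 0.466 0.054]
top 254 [0.439 0.437 0.055]
scene 355 [0.53  0.469 0.052]
scene 389 [0.438 0.438 0.052]
7.2 [0.411  0.2061 0.2096] [ 12.7  25.5 110.1   0.   44.3 -71.9] [-0.7  0.3 -0.3] 0.745 0.0
n=3.9 [-0.02, 0.98, 0.083, 0.0, 0.0, 0.0] -> [0.434 0.401 0.193]
n=0.7 [-0.004, 0.182, 0.015, 0.0, 0.0, 0.0] -> [0.438 0.437 0.19 ]
n=2.2 [0.001, 0.0, 0.54, 0.0, 0.0, 0.0] -> [0.438 0.437 0.082]
```

```bash
python3 -m pendant '[[-0.02,0.98,0.083,0,0,0,-1],[-0.02,0.98,0.083,0,0,0,-1],[-0.02,0.98,0.083,0,0,0,-1],[-0.02,0.98,0.083,0,0,0,-1],[-0.02,0.98,0.083,0,0,0,-1],[-0.02,0.98,0.083,0,0,0,-1]]'
python3 -m pendant '[[-0.004,0.182,0.015,0,0,0,-1],[-0.004,0.182,0.015,0,0,0,-1],[-0.004,0.182,0.015,0,0,0,-1],[-0.003,0.182,0.255,0,0,0,-1],[-0.003,0.182,0.455,0,0,0,-1],[-0.003,0.182,0.555,0,0,0,-1],[-0.003,0.182,0.555,0,0,0,-1],[-0.003,0.182,0.555,0,0,0,-1]]'
python3 -m pendant '[[0,0,0,0,0,0,0.6],[0,0,0,0,0,0,0.6],[0,0,0,0,0,0,0.6],[0,0,0,0,0,0,0.6],[0,0,0,0,0,0,0.6],[0,0,-0.3,0,0,0,0.6],[0,0,-0.5,0,0,0,0.6],[0,0,-0.5,0,0,0,0.6]]'
python3 - <<'E'
from h import *; from plan import *
jars(); st()
plan([((.422,.315,.185),174.5),((.422,.315,.09),174.5)])
E
```

```text
time_s: 7.8
position: [0.4323, 0.4008, 0.1899]
tcp_rot: [[-0.996, 0.093, -0.004], [0.093, 0.996, -0.003], [0.004, -0.003, -1.0]]
force: [-0.5, -1.0, -1.4]
opening: 0.998
grasp_force: 0.0
time_s: 8.6
position: [0.4378, 0.4356, 0.0815]
tcp_rot: [[-0.995, 0.097, -0.001], [0.097, 0.995, -0.001], [0.001, -0.001, -1.0]]
force: [0.1, -0.2, 0.1]
opening: 1.001
grasp_force: 0.0
time_s: 9.4
position: [0.4411, 0.4395, 0.1879]
tcp_rot: [[-0.995, 0.095, 0.011], [0.095, 0.995, 0.008], [-0.01, 0.009, -1.0]]
force: [1.6, 0.6, -2.4]
opening: 0.608
grasp_force: 30.0
top 234 [0.416 0.205 0.061]
scene 264 [0.415 0.208 0.057]
scene 451 [0.529 0.469 0.052]
9.5 [0.4382 0.4373 0.1829] [ 34.6  37.5  88.4  -0.   53.9 -49.9] [-0.4 -0.6 -2.1] 0.607 30.0
n=2.5 [0.022, -0.616, -0.012, 0.001, 0.001, 0.0] -> [0.422 0.315 0.185]
n=1.9 [0.0, 0.0, 0.475, 0.0, 0.0, 0.0] -> [0.422 0.315 0.09 ]
```

```bash
python3 -m pendant '[[0.022,-0.616,-0.012,0,0,0,0.6],[0.022,-0.616,-0.012,0,0,0,0.6],[0.022,-0.616,-0.012,0,0,0,0.6],[0.022,-0.616,-0.012,0,0,0,0.6],[0.022,-0.616,-0.012,0,0,0,0.6],[0.022,-0.616,0.2,0,0,0,0.6],[0.022,-0.616,0.463,0,0,0,0.6],[0.022,-0.616,0.463,0,0,0,0.6]]'
python3 -m pendant '[[0,0,0,0,0,0,0.6],[0,0,0,0,0,0,-0.48],[0,0,0,0,0,0,-0.48],[0,0,0,0,0,0,-0.48],[0,0,0,0,0,0,-0.48],[0,0,-0.2,0,0,0,-0.48],[0,0,-0.5,0,0,0,-0.48],[0,0,-0.5,0,0,0,-0.48]]'
python3 - <<'E'
from h import *; from plan import *
jars(); st()
plan([((.422,.315,.24),174.5),((.48,.43,.24),135),((.53,.468,.19),135),((.53,.468,.082),135)])
E
```

```text
time_s: 10.3
position: [0.4193, 0.3145, 0.0826]
tcp_rot: [[-0.995, 0.095, -0.01], [0.095, 0.996, -0.005], [0.01, -0.005, -1.0]]
force: [-1.4, 0.5, -0.2]
opening: 0.608
grasp_force: 30.0
time_s: 11.1
position: [0.424, 0.3158, 0.194]
tcp_rot: [[-0.995, 0.095, 0.009], [0.095, 0.995, 0.004], [-0.009, 0.005, -1.0]]
force: [-0.5, -0.5, -0.5]
opening: 0.744
grasp_force: 0.0
top 241 [0.416 0.205 0.059]
scene 193 [0.414 0.206 0.057]
scene 345 [0.529 0.469 0.052]
11.2 [0.4228 0.3152 0.1915] [ 24.6  31.2 101.7  -0.   46.8 -60. ] [-0.8 -0.5 -0.1] 0.737 0.0
n=1.0 [0.002, -0.001, -0.242, 0.001, 0.002, 0.0] -> [0.422 0.315 0.24 ]
n=4.6 [-0.233, 0.6, -0.001, 0.0, 0.0, 0.22] -> [0.48 0.43 0.24]
n=1.6 [-0.042, 0.312, 0.25, 0.0, 0.0, 0.0] -> [0.53  0.468 0.19 ]
n=2.2 [-0.001, 0.0, 0.54, 0.0, 0.0, 0.0] -> [0.53  0.468 0.082]
```

```bash
python3 -m pendant '[[0,0,-0.242,0,0,0,-0.48],[-0.233,0.6,-0.242,0,0,0.22,-1],[-0.233,0.6,-0.242,0,0,0.22,-1],[-0.233,0.6,-0.242,0,0,0.22,-1],[-0.233,0.6,-0.242,0,0,0.22,-1],[-0.233,0.6,-0.242,0,0,0.22,-1],[-0.233,0.6,-0.242,0,0,0.22,-1]]' | head -2
python3 -m pendant '[[-0.042,0.312,0.25,0,0,0,-1],[-0.042,0.312,0.25,0,0,0,-1],[-0.042,0.312,0.25,0,0,0,-1],[-0.042,0.312,0.25,0,0,0,-1],[-0.042,0.312,0.45,0,0,0,-1],[-0.042,0.312,0.65,0,0,0,-1],[-0.042,0.312,0.79,0,0,0,-1],[-0.042,0.312,0.79,0,0,0,-1]]'
python3 -m pendant '[[0,0,0,0,0,0,0.6],[0,0,0,0,0,0,0.6],[0,0,0,0,0,0,0.6],[0,0,0,0,0,0,0.6],[0,0,0,0,0,0,0.6],[0,0,-0.2,0,0,0,0.6],[0,0,-0.4,0,0,0,0.6],[0,0,-0.6,0,0,0,0.6]]'
python3 - <<'E'
from h import *; from plan import *
jars(); st()
plan([((.48,.43,.21),135),((.474,.255,.19),174.5),((.474,.255,.09),174.5)])
E
```

```text
time_s: 11.9
position: [0.4786, 0.4293, 0.2349]
time_s: 12.7
position: [0.5262, 0.4655, 0.0757]
tcp_rot: [[-0.707, 0.707, -0.008], [0.708, 0.707, -0.005], [0.002, -0.01, -1.0]]
force: [-1.4, -0.9, 0.7]
opening: 0.998
grasp_force: 0.0
time_s: 13.5
position: [0.5292, 0.4675, 0.2]
tcp_rot: [[-0.706, 0.708, -0.001], [0.708, 0.706, -0.001], [0.0, -0.001, -1.0]]
force: [0.4, 0.3, -1.3]
opening: 0.608
grasp_force: 30.0
top 243 [0.426 0.315 0.059]
top 233 [0.416 0.205 0.06 ]
scene 279 [0.415 0.208 0.057]
scene 111 [0.426 0.317 0.056]
13.6 [0.5327 0.47   0.2067] [ 32.4  41.8  73.3   0.   64.1 -12.5] [ 0.8  0.3 -0.8] 0.604 30.0
n=1.3 [0.045, -0.327, -0.021, 0.004, 0.001, 0.0] -> [0.48 0.43 0.21]
n=4.6 [-0.599, -0.64, 0.099, 0.0, 0.0, -0.22] -> [0.474 0.255 0.19 ]
n=2.0 [0.0, 0.0, 0.5, 0.0, 0.0, 0.0] -> [0.474 0.255 0.09 ]
```

Run:
```python
from plan import *
from h import *
P=np.load("top0.npy"); q=P[190:236,220:318].reshape(-1,3); q=q[np.isfinite(q[:,0])&(q[:,2]>.075)]
bx=np.array([np.cos(np.radians(-5.5)),np.sin(np.radians(-5.5))]); t=(q[:,:2]-[.452,.257])@bx
for z in np.arange(.08,.22,.02):
    m=abs(q[:,2]-z)<.01; print(round(z,2),m.sum(),np.round(np.percentile(t[m],[2,20,50,80,98]),3))
plan([((.46,.45,.21),155),((.43,.35,.2),174.5),((.462,.256,.19),174.5),((.462,.256,.089),174.5)])
```

```text
0.08 149 [0.071 0.073 0.074 0.075 0.076]
0.1 200 [0.073 0.075 0.076 0.077 0.078]
0.12 203 [0.075 0.077 0.078 0.079 0.08 ]
0.14 217 [0.078 0.079 0.08  0.081 0.082]
0.16 231 [0.079 0.081 0.082 0.083 0.085]
0.18 347 [0.083 0.084 0.085 0.118 0.132]
0.2 420 [0.085 0.086 0.088 0.092 0.095]
0.22 16 [0.087 0.087 0.09  0.092 0.093]
n=2.3 [0.186, -0.328, -0.021, 0.004, 0.002, -0.111] -> [0.46 0.45 0.21]
n=2.3 [-0.076, -0.516, 0.049, 0.0, 0.0, -0.109] -> [0.43 0.35 0.2 ]
n=2.0 [-0.204, -0.453, 0.05, 0.0, 0.0, 0.0] -> [0.462 0.256 0.19 ]
n=2.0 [-0.001, 0.0, 0.505, 0.0, 0.0, 0.0] -> [0.462 0.256 0.089]
```

```bash
python3 -m pendant '[[0.186,-0.328,-0.021,0,0,-0.111,0.6],[0.186,-0.328,-0.021,0,0,-0.111,0.6],[0.186,-0.328,-0.021,0,0,-0.111,0.6],[0.186,-0.328,-0.021,0,0,-0.111,0.6]]' | head -2
python3 -m pendant '[[-0.076,-0.516,0.049,0,0,-0.109,0.6],[-0.076,-0.516,0.049,0,0,-0.109,0.6],[-0.076,-0.516,0.049,0,0,-0.109,0.6],[-0.076,-0.516,0.049,0,0,-0.109,0.6]]' | head -2
python3 -m pendant '[[-0.204,-0.453,0.05,0,0,0,0.6],[-0.204,-0.453,0.05,0,0,0,0.6],[-0.204,-0.453,0.05,0,0,0,0.6],[-0.204,-0.453,0.05,0,0,0,0.6],[-0.204,-0.453,0.25,0,0,0,0.6],[-0.204,-0.453,0.45,0,0,0,0.6],[-0.204,-0.453,0.53,0,0,0,0.6],[-0.204,-0.453,0.555,0,0,0,0.6]]'
python3 -m pendant '[[0,0,0,0,0,0,0.6],[0,0,0,0,0,0,-0.48],[0,0,0,0,0,0,-0.48],[0,0,0,0,0,0,-0.48],[0,0,0,0,0,0,-0.48],[0,0,-0.2,0,0,0,-0.48],[0,0,-0.4,0,0,0,-0.48],[0,0,-0.6,0,0,0,-0.48]]'
python3 - <<'E'
from h import *; from plan import *
jars(); st()
E
```

```text
time_s: 14.0
position: [0.4557, 0.4475, 0.203]
time_s: 14.4
position: [0.4269, 0.3465, 0.1932]
time_s: 15.2
position: [0.4583, 0.2558, 0.0828]
tcp_rot: [[-0.996, 0.094, -0.002], [0.094, 0.996, -0.0], [0.002, -0.0, -1.0]]
force: [-6.6, -4.3, 35.3]
opening: 0.607
grasp_force: 29.7
time_s: 16.0
position: [0.4586, 0.2537, 0.2035]
tcp_rot: [[-0.995, 0.096, -0.001], [0.096, 0.995, -0.0], [0.001, -0.0, -1.0]]
force: [1.0, 0.4, 0.3]
opening: 0.743
grasp_force: 0.0
scene 259 [0.456 0.258 0.057]
scene 291 [0.414 0.205 0.057]
scene 345 [0.423 0.316 0.056]
16.1 [0.4618 0.2549 0.2075] [ 16.7  29.6 101.1   0.   48.6 -67.8] [ 1.5 -0.3 -0.6] 0.739 0.0
```

Run:
```python
from plan import *
c=np.array([.452,.257]); a=np.radians(-5.5); bx=np.array([np.cos(a),np.sin(a)]); by=np.array([-np.sin(a),np.cos(a)])
def W(X,z,Y=.045): return (*(c+bx*X+by*Y),z+.07)
wp=[(W(.01,.24),174.5),(W(.128,.24),174.5),(W(.128,.166),174.5)]
s=plan(wp)
r=.105
p0,M=s
for th in list(range(95,-1,-10))+[0]:
    t=np.radians(th); d=np.array([-np.cos(t),np.sin(t)]); n=np.array([np.sin(t),np.cos(t)])
    q=np.array([.0725,.0625])+r*d+.006*n+[.010,0]
    print(th,np.round(q,3),np.round(M.T@(np.array(W(q[0],q[1]))-p0)/.2,3))
```

```text
n=2.3 [-0.006, 0.233, -0.512, 0.001, 0.003, 0.0] -> [0.466 0.301 0.31 ]
n=2.4 [-0.59, 0.0, 0.001, 0.0, 0.0, 0.0] -> [0.584 0.289 0.31 ]
n=1.5 [0.001, 0.0, 0.37, 0.0, 0.0, 0.0] -> [0.584 0.29  0.236]
95 [0.098 0.167] [ 0.152 -0.    -0.003]
85 [0.079 0.168] [ 0.243 -0.    -0.008]
75 [0.061 0.165] [ 0.334 -0.     0.002]
65 [0.044 0.16 ] [ 0.422 -0.     0.029]
55 [0.027 0.152] [ 0.504 -0.     0.07 ]
45 [0.012 0.141] [ 0.577 -0.     0.125]
35 [-0.     0.128] [ 0.64  -0.     0.191]
25 [-0.01   0.112] [ 0.691 -0.001  0.268]
15 [-0.017  0.095] [ 0.727 -0.001  0.352]
5 [-0.022  0.078] [ 0.748 -0.001  0.441]
0 [-0.022  0.068] [ 0.753 -0.001  0.487]
```

```bash
python3 -m pendant '[[0,0.233,-0.512,0,0,0,1],[0,0.233,-0.512,0,0,0,1],[0,0.233,-0.512,0,0,0,1],[0,0.233,-0.512,0,0,0,1],[-0.2,0.233,-0.512,0,0,0,1],[-0.45,0.233,-0.512,0,0,0,1],[-0.595,0.233,-0.512,0,0,0,1],[-0.595,0.233,-0.512,0,0,0,1]]'|head -2
python3 -m pendant '[[0,0,0,0,0,0,1],[0,0,0,0,0,0,1],[0,0,0.2,0,0,0,1],[0,0,0.37,0,0,0,1],[0,0,0.37,0,0,0,1],[0,0,0.37,0,0,0,1]]'
python3 -m pendant '[[0.08,0,0,0,0,0,1],[0.152,0,0,0,0,0,1],[0.243,0,-0.008,0,0,0,1],[0.334,0,0.002,0,0,0,1],[0.422,0,0.029,0,0,0,1],[0.504,0,0.07,0,0,0,1],[0.577,0,0.125,0,0,0,1],[0.64,0,0.191,0,0,0,1]]'
python3 -m pendant '[[0,0,0,0,0,0,1],[0.051,0,0.077,0,0,0,1],[0.087,0,0.161,0,0,0,1],[0.108,0,0.25,0,0,0,1],[0.113,0,0.29,0,0,0,1],[0.113,0,0.3,0,0,0,1],[0.113,0,0.3,0,0,0,1]]'
```

```text
time_s: 16.9
position: [0.585, 0.2869, 0.3017]
time_s: 17.5
position: [0.5807, 0.2891, 0.231]
tcp_rot: [[-0.995, 0.095, -0.002], [0.095, 0.996, -0.0], [0.002, -0.001, -1.0]]
force: [-0.9, -0.3, 0.9]
opening: 0.002
grasp_force: 0.0
time_s: 18.3
position: [0.4556, 0.3021, 0.196]
tcp_rot: [[-0.995, 0.095, 0.007], [0.095, 0.995, 0.003], [-0.007, 0.003, -1.0]]
force: [1.1, -0.1, -0.2]
opening: 0.005
grasp_force: 0.6
time_s: 19.0
position: [0.4337, 0.3039, 0.14]
tcp_rot: [[-0.995, 0.095, 0.006], [0.095, 0.995, 0.002], [-0.005, 0.003, -1.0]]
force: [-7.8, -3.6, 42.0]
opening: 0.009
grasp_force: 20.9
```

Run:
```python
from plan import *; from h import *
st(); pic,P=world("scene"); save("s1",cv2.resize(pic[170:370,150:450],None,fx=2.6,fy=2.6))
```

```text
19.0 [0.4337 0.3039 0.14  ] [ 22.9  36.4 103.1  -0.   40.2 -61.6] [-7.8 -3.6 42. ] 0.009 20.9
```

View pics/s1.png

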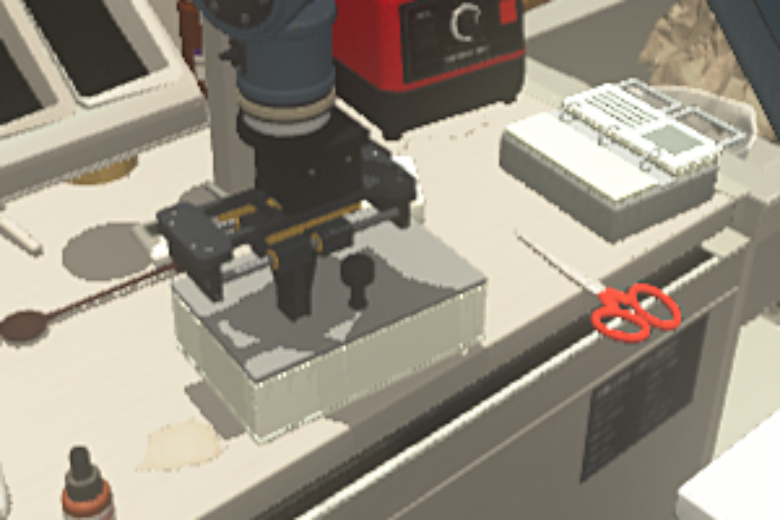

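The lid lies flat on the box. I lift off and measure the counter and its surroundings.

```bash
python3 -m pendant '[[0,0,-0.2,0,0,0,1],[0,0,-0.45,0,0,0,1],[0,0,-0.7,0,0,0,1],[0.1,-0.2,-0.7,0,0,0.04,0],[0.2,-0.4,-0.7,0,0,0.08,-0.3],[0.2,-0.6,-0.7,0,0,0.12,-0.3],[0.2,-0.8,-0.7,0,0,0.16,-0.3],[0.2,-0.98,-0.7,0,0,0.2,-0.3]]' |head -2
python3 - <<'E'
from h import *
P0=np.load("top0.npy"); pic,P=world("top"); save("top2",pic); np.save("top2.npy",P)
# lid flatness
v,u=np.mgrid[:480,:640]
q=P[(u>228)&(u<308)&(v>220)&(v<285)]; q=q[np.isfinite(q[:,0])&(q[:,2]>.05)&(q[:,2]<.09)]
A=np.c_[q[:,:2],np.ones(len(q))]; k=np.linalg.lstsq(A,q[:,2],rcond=None)[0]; print("lid slope",k[:2],"z",np.percentile(q[:,2],[5,50,95]),len(q))
P1=np.load("scene0.npy")
for n,Q in(("top",P0),("scene",P1)):
    r=Q.reshape(-1,3); r=r[np.isfinite(r[:,0])]; dd=np.hypot(r[:,0]-.598,r[:,1]-.089); 
    m=(r[:,2]>.1)&(dd<.2)&(r[:,0]>.585)
    print(n,m.sum()); 
    b=np.c_[np.round(r[m][:,:2]/.02)*.02]
    for g in np.unique(b,axis=0): print(g,r[m][(b==g).all(1),2].max().round(3),end="; ")
W=lambda a,b,c,d:(u>=a)&(v>=b)&(u<=c)&(v<=d)
for n,lo,hi in(("bar",.066,.09),("house",.024,.036)):
    m=W(308,185,356,232)&(P0[...,2]>lo)&(P0[...,2]<hi)&(P0[...,1]<.15-.0*u); q=P0[m]
    if n=="bar": q=q[np.hypot(q[:,0]-.6,q[:,1]-.09)<.05]
    r=cv2.minAreaRect(q[:,:2].astype(np.float32)); print(n,len(q),np.round(r[0],3),np.round(r[1],3),r[2],q.mean(0)); 
    if n=="bar": print(np.linalg.svd(q[:,:2]-q[:,:2].mean(0),full_matrices=False)[2][0])
E
```

```text
time_s: 19.85
position: [0.3742, 0.1105, 0.2748]
lid slope [0.00593348 0.0029754 ] z [0.06477522 0.07054307 0.0757111 ] 3168
top 14687
[0.58 0.24] 0.181; [0.58 0.26] 0.183; [0.62 0.14] 0.62; [0.62 0.16] 0.631; [0.62 0.18] 0.628; [0.62 0.2 ] 0.629; [0.62 0.22] 0.735; [0.62 0.24] 0.744; [0.62 0.26] 0.735; [0.62 0.28] 0.629; [ 0.64 -0.1 ] 0.147; [ 0.64 -0.08] 0.147; [0.64 0.16] 0.628; [0.64 0.18] 0.629; [0.64 0.2 ] 0.769; [0.64 0.22] 0.881; [0.64 0.24] 0.881; [0.64 0.26] 0.881; [0.64 0.28] 0.825; [ 0.66 -0.1 ] 0.17; [ 0.66 -0.08] 0.171; [ 0.66 -0.06] 0.168; [ 0.66 -0.04] 0.17; [ 0.66 -0.02] 0.154; [0.66 0.16] 0.628; [0.66 0.18] 0.629; [0.66 0.2 ] 0.844; [0.66 0.22] 0.881; [0.66 0.24] 0.881; [0.66 0.26] 0.881; [0.66 0.28] 0.865; [ 0.68 -0.1 ] 0.178; [ 0.68 -0.08] 0.188; [ 0.68 -0.06] 0.187; [ 0.68 -0.04] 0.184; [ 0.68 -0.02] 0.173; [ 0.68 -0.  ] 0.116; [0.68 0.14] 0.627; [0.68 0.16] 0.628; [0.68 0.18] 0.629; [0.68 0.2 ] 0.851; [0.68 0.22] 0.855; [ 0.7  -0.08] 0.502; [ 0.7  -0.06] 0.5; [ 0.7  -0.04] 0.496; [ 0.7  -0.02] 0.184; [ 0.7 -0. ] 0.162; [0.7  0.14] 0.627; [0.7  0.16] 0.629; [0.7 
[... 1532 characters left out ...]
.  ] 0.166; [0.72 0.14] 0.478; [0.72 0.2 ] 0.582; [0.72 0.22] 0.409; [0.72 0.24] 0.41; [0.72 0.26] 0.402; [ 0.74 -0.06] 0.511; [ 0.74 -0.04] 0.506; [ 0.74 -0.02] 0.187; [ 0.74 -0.  ] 0.132; [0.74 0.12] 0.41; [0.74 0.14] 0.48; [0.74 0.2 ] 0.43; [0.74 0.22] 0.435; [0.74 0.24] 0.414; [ 0.76 -0.04] 0.187; [ 0.76 -0.02] 0.184; [0.76 0.06] 0.482; [0.76 0.08] 0.504; [0.76 0.1 ] 0.575; [0.76 0.2 ] 0.435; [0.76 0.22] 0.436; [0.78 0.06] 0.483; [0.78 0.08] 0.525; [0.78 0.1 ] 0.579; [0.8  0.08] 0.312; bar 93 [0.598 0.09 ] [0.011 0.054] 88.79914093017578 [0.59739952 0.08992138 0.0736602 ]
[-0.99989693  0.01435743]
house 562 [0.598 0.089] [0.1   0.092] 55.725921630859375 [0.59463068 0.08929026 0.03059644]
```

Run:
```python
from h import *
for n in("top0","scene0"):
    r=np.load(n+".npy").reshape(-1,3); r=r[np.isfinite(r[:,0])]; dd=np.hypot(r[:,0]-.598,r[:,1]-.089); 
    m=(r[:,2]>.1)&(r[:,2]<.4)&(dd<.22)&(r[:,0]>.585)
    b=np.round(r[m][:,:2]/.02)*.02
    print(n); 
    for g in np.unique(b,axis=0): 
        z=r[m][(b==g).all(1),2]
        if len(z)>4: print(g,len(z),z.min().round(2),z.max().round(2),end="; ")
a=cv2.imread("pics/scene0.png")[0:260,120:420]; cv2.imwrite("pics/scene0d.png",cv2.resize(a,None,fx=2.3,fy=2.3))
```

```text
top0
[ 0.64 -0.1 ] 41 0.12 0.15; [ 0.64 -0.08] 14 0.12 0.15; [ 0.66 -0.12] 59 0.1 0.17; [ 0.66 -0.1 ] 74 0.14 0.17; [ 0.66 -0.08] 98 0.1 0.17; [ 0.66 -0.06] 86 0.1 0.17; [ 0.66 -0.04] 74 0.1 0.17; [ 0.66 -0.02] 38 0.1 0.15; [ 0.68 -0.12] 20 0.16 0.18; [ 0.68 -0.1 ] 73 0.16 0.19; [ 0.68 -0.08] 77 0.16 0.19; [ 0.68 -0.06] 75 0.15 0.19; [ 0.68 -0.04] 78 0.15 0.18; [ 0.68 -0.02] 86 0.1 0.17; [ 0.68 -0.  ] 8 0.1 0.12; [0.68 0.18] 13 0.1 0.4; [ 0.7 -0.1] 56 0.18 0.2; [ 0.7  -0.08] 67 0.18 0.2; [ 0.7  -0.06] 59 0.18 0.2; [ 0.7  -0.04] 90 0.17 0.22; [ 0.7  -0.02] 84 0.13 0.18; [ 0.7 -0. ] 36 0.1 0.16; [0.7  0.16] 166 0.1 0.4; [0.7  0.18] 349 0.1 0.4; [0.7 0.2] 111 0.1 0.4; [ 0.72 -0.1 ] 88 0.19 0.4; [ 0.72 -0.08] 319 0.18 0.4; [ 0.72 -0.06] 212 0.18 0.4; [ 0.72 -0.04] 47 0.18 0.22; [ 0.72 -0.02] 62 0.15 0.19; [ 0.72 -0.  ] 20 0.11 0.16; [0.72 0.14] 33 0.2 0.4; [0.72 0.16] 21 0.15 0.4; [0.72 0.2 ] 41 0.1 0.39; [0.72 0.22] 86 0.1 0.39; [0.72 0.24] 85 0.1 0.39; [0.72 0.26] 85 0.1 0.39; [0.72 0.28] 13 0.1 0.39; [ 0.74 -0.08] 5 0.24 0.27; [ 0.74 -0.06] 149 0.19 0.4; [ 0.74 -0.04] 53 0.18 0.2; [ 0
[... 1842 characters left out ...]
8] 27 0.25 0.3; [ 0.74 -0.06] 402 0.19 0.4; [ 0.74 -0.04] 31 0.19 0.38; [ 0.74 -0.02] 117 0.1 0.19; [ 0.74 -0.  ] 13 0.1 0.13; [0.74 0.14] 40 0.19 0.4; [0.74 0.2 ] 38 0.12 0.15; [0.74 0.22] 83 0.12 0.15; [0.74 0.24] 73 0.12 0.14; [0.74 0.26] 38 0.12 0.14; [ 0.76 -0.06] 155 0.19 0.4; [ 0.76 -0.04] 29 0.18 0.2; [ 0.76 -0.02] 112 0.1 0.18; [0.76 0.06] 124 0.32 0.4; [0.76 0.08] 167 0.33 0.4; [0.76 0.1 ] 142 0.32 0.4; [0.76 0.2 ] 27 0.13 0.16; [0.76 0.22] 46 0.14 0.16; [ 0.78 -0.04] 9 0.18 0.19; [ 0.78 -0.02] 107 0.1 0.18; [0.78 0.06] 23 0.33 0.39; [0.78 0.08] 34 0.33 0.4; [0.78 0.1 ] 38 0.33 0.4; [0.78 0.2 ] 19 0.15 0.16; [0.78 0.22] 23 0.13 0.17; [0.8  0.08] 5 0.31 0.31; [0.82 0.14] 13 0.2 0.4;
```

View pics/scene0d.png

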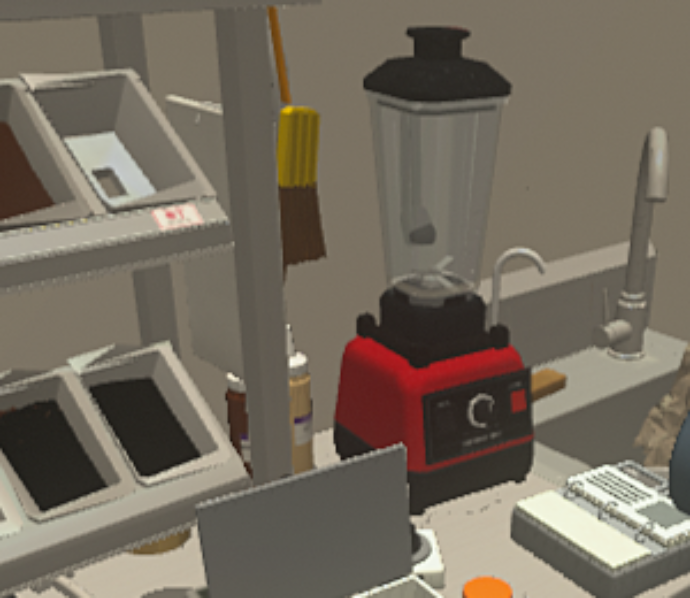

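```bash
cat > knob.py <<'E'
import numpy as np
K=np.array([.598,.09]); a,b=.0095,.015
def centre(B,rc=.018):
    t0=np.radians(B); u=-np.array([np.cos(t0),np.sin(t0)]); t=np.array([np.sin(t0),-np.cos(t0)])
    v=np.array([a*np.clip(B/15,0,1), b*np.clip((B-90)/15,-1,1)])
    h=a*abs(t[0])+b*abs(t[1])
    return K+rc*u-(.007+h-v@t)*t-v
E
python3 - <<'E'
from plan import *; from knob import *
st()
s0=centre(0)+[0,.014]
p,M=plan([((.50,.13,.26),180),((*s0,.2),180),((*s0,.122),180)])
for B in list(range(0,150,10))+[145,149]:
    c=centre(B); print(B,np.round(c,4),np.round((M.T@(np.array([*c,.122])-p)/.2),3))
E
```

```text
19.9 [0.3738 0.107  0.2745] [ -0.5  13.7 115.3  -0.2  50.8 -48.3] [-1.1 -1.2 -0.6] 0.418 0.0
n=4.9 [-0.391, 0.508, 0.074, -0.001, 0.001, -0.234] -> [0.5  0.13 0.26]
n=2.0 [-0.4, -0.02, 0.3, 0.0, 0.0, 0.0] -> [0.58  0.126 0.2  ]
n=1.6 [0.001, 0.0, 0.39, 0.0, 0.0, 0.0] -> [0.58  0.126 0.122]
0 [0.58  0.112] [-0.   -0.07  0.  ]
10 [0.5726 0.1093] [ 0.036 -0.084  0.   ]
20 [0.5692 0.1054] [ 0.054 -0.103  0.   ]
30 [0.5694 0.1021] [ 0.053 -0.12   0.   ]
40 [0.5702 0.0988] [ 0.049 -0.136  0.   ]
50 [0.5716 0.0957] [ 0.042 -0.152  0.   ]
60 [0.5734 0.0929] [ 0.033 -0.166  0.   ]
70 [0.5758 0.0905] [ 0.021 -0.178  0.   ]
80 [0.5776 0.0836] [ 0.012 -0.212  0.   ]
90 [0.5815 0.072 ] [-0.008 -0.27   0.   ]
100 [0.5839 0.0609] [-0.02  -0.326  0.   ]
110 [0.5881 0.0557] [-0.041 -0.352  0.   ]
120 [0.5914 0.0559] [-0.057 -0.351  0.   ]
130 [0.5947 0.0567] [-0.074 -0.347  0.   ]
140 [0.5978 0.0581] [-0.089 -0.34   0.   ]
145 [0.5992 0.0589] [-0.096 -0.336  0.   ]
149 [0.6003 0.0597] [-0.102 -0.332  0.   ]
```

```bash
python3 -m pendant '[[-0.391,0.508,0.074,0,0,-0.234,1],[-0.391,0.508,0.074,0,0,-0.234,1],[-0.391,0.508,0.074,0,0,-0.234,1],[-0.391,0.508,0.074,0,0,-0.234,1],[-0.391,0.508,0.074,0,0,-0.234,1],[-0.391,0.508,0.074,0,0,-0.234,1],[-0.391,0.508,0.074,0,0,-0.234,1]]'|head -2
python3 -m pendant '[[-0.4,-0.02,0.3,0,0,0,1],[-0.4,-0.02,0.3,0,0,0,1],[-0.4,-0.02,0.3,0,0,0,1],[-0.4,-0.02,0.3,0,0,0,1],[-0.4,-0.02,0.5,0,0,0,1],[-0.4,-0.02,0.65,0,0,0,1],[-0.4,-0.02,0.69,0,0,0,1],[-0.4,-0.02,0.69,0,0,0,1]]'
python3 -m pendant '[[0,-0.035,0,0,0,0,1],[0,-0.07,0,0,0,0,1],[0.036,-0.084,0,0,0,0,1],[0.054,-0.103,0,0,0,0,1],[0.053,-0.12,0,0,0,0,1],[0.049,-0.136,0,0,0,0,1],[0.042,-0.152,0,0,0,0,1],[0.033,-0.166,0,0,0,0,1]]'
python3 -m pendant '[[-0.012,-0.012,0,0,0,0,1],[-0.021,-0.046,0,0,0,0,1],[-0.041,-0.104,0,0,0,0,1],[-0.053,-0.16,0,0,0,0,1],[-0.074,-0.186,0,0,0,0,1],[-0.09,-0.185,0,0,0,0,1],[-0.107,-0.181,0,0,0,0,1],[-0.107,-0.181,0,0,0,0,1]]'
python3 - <<'E'
from plan import *; from h import *
st(); pic,P=capture("wrist"); save("w1",pic[::1,::1])
E
```

```text
time_s: 20.6
position: [0.4999, 0.1364, 0.2592]
time_s: 21.4
position: [0.5783, 0.1334, 0.1207]
tcp_rot: [[-1.0, -0.011, -0.001], [-0.011, 1.0, 0.0], [0.001, 0.0, -1.0]]
force: [-0.2, 0.6, 0.0]
opening: 0.005
grasp_force: 0.0
time_s: 22.2
position: [0.5717, 0.1005, 0.1198]
tcp_rot: [[-1.0, -0.011, -0.004], [-0.011, 1.0, 0.002], [0.004, 0.002, -1.0]]
force: [-5.0, 4.7, 2.0]
opening: 0.007
grasp_force: 2.8
time_s: 23.0
position: [0.595, 0.0635, 0.1196]
tcp_rot: [[-1.0, -0.012, -0.001], [-0.012, 1.0, -0.001], [0.001, -0.001, -1.0]]
force: [-1.6, -1.7, -1.9]
opening: 0.005
grasp_force: 1.5
23.0 [0.595  0.0635 0.1196] [ -4.6  41.8  93.2  -0.1  45.1 -95.2] [-1.6 -1.7 -1.9] 0.005 1.5
```

View pics/w1.png

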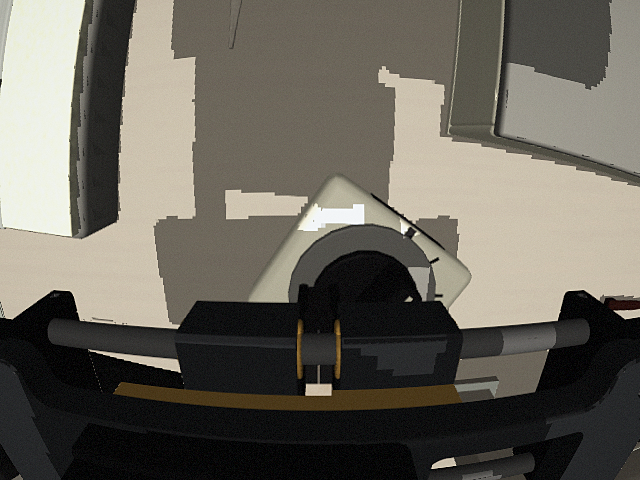

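```bash
for i in 1; do python3 -m pendant '[[-0.006,0.008,0,0,0,0,1],[-0.006,0.008,0,0,0,0,1]]' | grep -E "pos|force"; python3 -m pendant '[[-0.006,0.008,0,0,0,0,1],[-0.006,0.008,0,0,0,0,1]]' | grep -E "pos|force";python3 -m pendant '[[-0.006,0.008,0,0,0,0,1],[-0.006,0.008,0,0,0,0,1]]' | grep -E "pos|force"; done
```

```text
position: [0.596, 0.0645, 0.1198]
force: [-2.9, -5.9, -2.8]
grasp_force: 3.2
position: [0.5963, 0.0648, 0.1198]
force: [-5.4, -11.3, -1.2]
grasp_force: 5.7
position: [0.5966, 0.0652, 0.1198]
force: [-8.0, -15.5, 1.8]
grasp_force: 8.2
```

```bash
python3 -m pendant '[[0.03,-0.06,0,0,0,0,1],[0.03,-0.06,0,0,0,0,1],[0.03,-0.06,-0.25,0,0,0,1],[0.03,-0.06,-0.5,0,0,0,1],[0.28,-0.2,-0.65,0,0,0,0],[0.4,-0.4,-0.65,0,0,0,-1],[0.4,-0.6,-0.65,0,0,0,-1],[0.4,-0.85,-0.65,0,0,0,-1]]' | head -2
python3 - <<'E'
from h import *; from plan import *
pic,P=world("top"); save("top3",cv2.resize(pic[180:240,290:370],None,fx=8,fy=8,interpolation=cv2.INTER_CUBIC)); np.save("top3.npy",P)
q=P[180:235,305:360].reshape(-1,3); q=q[np.isfinite(q[:,0])&(q[:,2]>.066)&(q[:,2]<.09)]; q=q[np.hypot(q[:,0]-.598,q[:,1]-.09)<.04]
v=np.linalg.svd(q[:,:2]-q[:,:2].mean(0),full_matrices=False)[2][0]; print(len(q),q.mean(0),np.degrees(np.arctan2(v[1],v[0]))%180); st()
E
```

```text
time_s: 24.45
position: [0.5205, -0.1021, 0.2518]
100 [0.59742467 0.08879948 0.07344916] 145.76869005973904
24.5 [ 0.5228 -0.1109  0.252 ] [ -23.9   26.2   97.8   -0.3   55.3 -114.2] [ 1.1 -4.2  1.1] 0.329 0.0
```

View pics/top3.png

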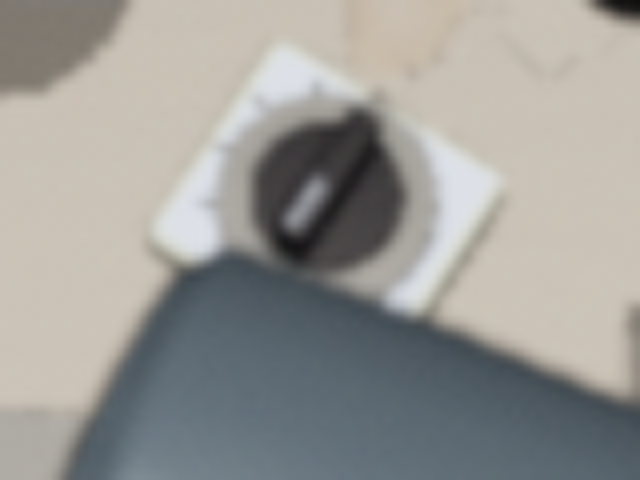

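Knob bar at 145.8° against a zero direction of 145.7°, and the white line points at the front tick, so it is at its stop. Next I measure the binder loops and what stands beside them.

Run:
```python
from h import *
P=np.load("top0.npy"); S=np.load("scene0.npy")
for n,Q in(("top",P),("scene",S)):
    r=Q.reshape(-1,3); r=r[np.isfinite(r[:,0])]
    m=(r[:,0]>.33)&(r[:,0]<.62)&(r[:,1]<-.25)&(r[:,1]>-.42)&(r[:,2]>.02)
    b=np.round(r[m][:,:2]/.03)*.03
    print(n,[(g.round(2).tolist(),r[m][(b==g).all(1),2].max().round(2)) for g in np.unique(b,axis=0)])
    # loop pixels in binder frame, yaw -5
    m=(r[:,2]>.045)&(r[:,2]<.075)&(r[:,0]>.35)&(r[:,0]<.58)&(r[:,1]<-.05)&(r[:,1]>-.27); q=r[m]
    for yw in(-3,-4,-5,-6):
        t=np.radians(yw); X=np.array([np.cos(t),np.sin(t)]); Y=np.array([-np.sin(t),np.cos(t)]); d=q[:,:2]-[.467,-.129]; y=d@Y
        h=np.histogram(y,np.arange(-.13,.09,.004)); print(yw,h[0].tolist())
    t=np.radians(-5); X=np.array([np.cos(t),np.sin(t)]); Y=np.array([-np.sin(t),np.cos(t)]); d=q[:,:2]-[.467,-.129]; x,y=d@X,d@Y
    m=y<-.107; 
    for lo,hi in((-.1,0),(0,.1)):
        k=m&(x>lo)&(x<hi); print(n,"bar",k.sum(),x[k].min(),x[k].max(),np.median(y[k]),q[k].mean(0), np.polyfit(x[k],y[k],1))
    print("x extents leaf",np.percentile(x[(y<-.02)&(y>-.075)],[1,99]), "z",np.median(q[(y<-.02)&(y>-.075),2]), "left",np.median(q[(y>.03),2]),np.percentile(y,[.5,99.5]))
```

```text
top [([0.51, -0.24], np.float64(0.06)), ([0.54, -0.24], np.float64(0.06))]
-3 [0, 0, 15, 45, 67, 47, 20, 15, 21, 14, 18, 16, 37, 76, 92, 90, 94, 82, 98, 73, 109, 80, 109, 74, 101, 87, 89, 95, 87, 105, 88, 102, 57, 79, 71, 64, 77, 75, 105, 79, 87, 96, 84, 97, 73, 104, 74, 99, 80, 88, 64, 25, 0, 0]
-4 [0, 0, 11, 44, 78, 48, 11, 20, 17, 17, 15, 17, 33, 76, 93, 91, 97, 81, 92, 90, 97, 91, 90, 88, 96, 95, 84, 90, 98, 84, 106, 84, 68, 79, 70, 66, 70, 88, 92, 86, 90, 90, 87, 86, 92, 84, 91, 83, 96, 79, 78, 15, 0, 0]
-5 [0, 0, 2, 54, 84, 39, 15, 18, 17, 15, 19, 19, 23, 88, 85, 92, 94, 90, 83, 94, 93, 92, 92, 88, 95, 97, 87, 86, 99, 85, 106, 86, 64, 75, 79, 66, 69, 80, 94, 89, 87, 92, 88, 84, 89, 93, 84, 91, 89, 80, 84, 10, 0, 0]
-6 [0, 0, 0, 48, 96, 36, 15, 16, 16, 17, 17, 22, 20, 90, 88, 90, 97, 88, 86, 87, 93, 94, 91, 94, 91, 94, 87, 92, 90, 83, 126, 69, 70, 76, 75, 67, 63, 91, 89, 89, 89, 91, 87, 87, 86, 95, 84, 88, 89, 85, 81, 9, 0, 0]
top bar 85 -0.08317353521127056 -0.0076508014118272264 -0.11159575332304435 [ 0.41175078 -0.23638248  0.06268238] [-0.020868   -0.11274239]
top bar 89 0.0
[... 712 characters left out ...]
56, 55, 55, 47, 48, 57, 51, 59, 45, 64, 89, 100, 7, 0, 0]
-5 [0, 0, 3, 21, 32, 4, 6, 6, 5, 6, 7, 6, 19, 26, 37, 39, 57, 45, 44, 50, 49, 55, 49, 50, 53, 41, 57, 52, 85, 119, 122, 43, 53, 51, 28, 41, 47, 58, 35, 60, 52, 55, 43, 56, 51, 50, 64, 43, 57, 93, 106, 3, 0, 0]
-6 [0, 0, 3, 16, 35, 6, 6, 5, 3, 8, 7, 7, 16, 29, 36, 45, 50, 50, 43, 49, 56, 44, 54, 53, 48, 47, 57, 46, 85, 118, 123, 43, 54, 50, 30, 34, 52, 55, 38, 66, 46, 57, 45, 52, 57, 46, 63, 44, 60, 84, 108, 5, 0, 0]Traceback (most recent call last):
  File "<stdin>", line 16, in <module>
    return umr_minimum(a, axis, None, out, keepdims, initial, where)
ValueError: zero-size array to reduction operation minimum which has no identity
```

```bash
cat > leaf.py <<'E'
from plan import *
A=np.array([.4684,-.1265,.057]); t=np.radians(-6); X=np.array([np.cos(t),np.sin(t),0]); Y=np.array([-np.sin(t),np.cos(t),0]); Z=np.array([0,0,1.])
def tcp(th,dx,r=.115): th=np.radians(th); return A+dx*X+r*(-np.cos(th)*Y+np.sin(th)*Z)+[0,0,.051]
def arc(M,p,dx,ths,r=.115):
    for th in ths: print(th,np.round(M.T@(tcp(th,dx,r)-p)/.2,3).tolist())
E
python3 - <<'E'
from leaf import *
st(); b=tcp(1,-.045)
plan([((b[0],b[1],.2),174),(b,174)])
E
```

```text
24.5 [ 0.5228 -0.1109  0.252 ] [ -23.9   26.2   97.8   -0.3   55.3 -114.2] [ 1.1 -4.2  1.1] 0.329 0.0
n=3.5 [0.563, -0.619, 0.26, -0.002, 0.003, 0.036] -> [ 0.412 -0.236  0.2  ]
n=1.8 [0.0, 0.0, 0.45, 0.0, 0.0, 0.0] -> [ 0.412 -0.236  0.11 ]
```

```bash
python3 -m pendant '[[0.563,-0.619,0.26,-0.002,0.003,0.036,0.5],[0.563,-0.619,0.26,-0.002,0.003,0.036,0.5],[0.563,-0.619,0.26,-0.002,0.003,0.036,0.5],[0.563,-0.619,0.26,-0.002,0.003,0.036,0.5],[0.563,-0.619,0.26,-0.002,0.003,0.036,0.5],[0.563,-0.619,0.26,-0.002,0.003,0.036,0.5],[0.563,-0.619,0.26,-0.002,0.003,0.036,0.5],[0.563,-0.619,0.26,-0.002,0.003,0.036,0.5]]'
python3 - <<'E'
from leaf import *; from h import *
b=tcp(1,-.045); st()
plan([((b[0],b[1],.2),174),(b,174)])
pic,d=capture("wrist"); save("w2",pic)
E
```

```text
time_s: 25.3
position: [0.4103, -0.2264, 0.1986]
tcp_rot: [[-0.995, 0.1, -0.007], [0.1, 0.995, 0.006], [0.008, 0.005, -1.0]]
force: [-0.7, 0.1, -0.4]
opening: 0.252
grasp_force: 0.0
25.3 [ 0.4103 -0.2264  0.1986] [-4.260e+01  2.730e+01  1.090e+02 -1.000e-01  4.420e+01 -1.268e+02] [-0.7  0.1 -0.4] 0.252 0.0
n=0.2 [-0.011, -0.048, -0.007, 0.002, -0.003, 0.002] -> [ 0.412 -0.236  0.2  ]
n=1.8 [0.0, 0.001, 0.45, 0.0, 0.0, 0.0] -> [ 0.412 -0.236  0.11 ]
```

View pics/w2.png

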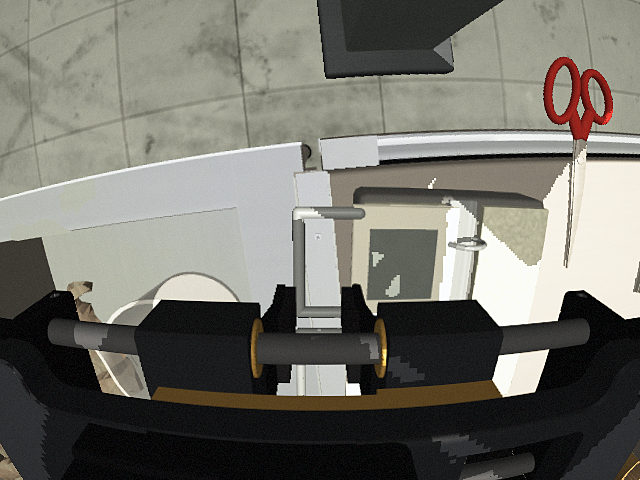

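Wrist view: the near loop's bar at u≈300 lies between the fingers (283 to 348) but left of centre. That agrees with the computed shift of about 10 mm in -y. I descend and grip.

```bash
python3 -m pendant '[[-0.011,-0.048,0,0,0,0.002,0.5],[-0.011,-0.048,0,0,0,0.002,0.5],[-0.011,-0.048,0,0,0,0.002,0.5],[-0.011,-0.048,0.2,0,0,0.002,0.5],[-0.011,-0.048,0.35,0,0,0.002,0.5],[-0.011,-0.048,0.443,0,0,0.002,0.5],[-0.011,-0.048,0.443,0,0,0.002,0.5],[-0.011,-0.048,0.443,0,0,0.002,0.5]]'
python3 -m pendant '[[0,0,0,0,0,0,1],[0,0,0,0,0,0,1],[0,0,0,0,0,0,1],[0,0,0,0,0,0,1],[0,0,0,0,0,0,1]]'
python3 - <<'E'
from leaf import *
st(); s=readout.read_state(); p=np.array(s["position"]); M=Rdown(174); q=p-[0,0,.051]-A; print("bar in binder frame",q@X,q@Y,q[2])
arc(M,p,q@X,range(0,181,8))
E
```

```text
time_s: 26.15
position: [0.4095, -0.2363, 0.1094]
tcp_rot: [[-0.994, 0.108, -0.01], [0.108, 0.994, 0.007], [0.01, 0.006, -1.0]]
force: [0.6, -0.3, 0.2]
opening: 0.25
grasp_force: 0.0
time_s: 26.65
position: [0.4099, -0.2388, 0.1105]
tcp_rot: [[-0.994, 0.107, -0.007], [0.107, 0.994, 0.002], [0.007, 0.001, -1.0]]
force: [-4.8, -7.2, -0.3]
opening: 0.078
grasp_force: 30.0
26.65 [ 0.4099 -0.2388  0.1105] [ -43.6   37.5  111.4   -0.4   31.5 -127.2] [-4.8 -7.2 -0.3] 0.078 30.0
bar in binder frame -0.04640770519628445 -0.11777385010243097 0.0024856767662824325
0 [-0.0, 0.014, 0.012]
8 [-0.0, 0.019, -0.068]
16 [-0.0, 0.036, -0.146]
24 [-0.0, 0.064, -0.221]
32 [-0.0, 0.101, -0.292]
40 [-0.0, 0.148, -0.357]
48 [-0.0, 0.204, -0.415]
56 [-0.0, 0.267, -0.464]
64 [-0.0, 0.337, -0.504]
72 [0.0, 0.411, -0.534]
80 [0.0, 0.489, -0.554]
88 [-0.0, 0.569, -0.562]
96 [0.0, 0.649, -0.559]
104 [0.0, 0.728, -0.545]
112 [0.0, 0.804, -0.521]
120 [0.0, 0.876, -0.486]
128 [0.0, 0.943, -0.441]
136 [0.0, 1.002, -0.387]
144 [0.0, 1.054, -0.326]
152 [0.0, 1.097, -0.258]
160 [0.0, 1.129, -0.184]
168 [0.0, 1.151, -0.107]
176 [0.0, 1.162, -0.028]
```

```bash
python3 -m pendant '[[0,-0.003,-0.10,0,0,0,1],[0,0.023,-0.197,0,0,0,1],[0,0.065,-0.288,0,0,0,1],[0,0.123,-0.37,0,0,0,1],[0,0.193,-0.44,0,0,0,1],[0,0.276,-0.498,0,0,0,1],[0,0.366,-0.54,0,0,0,1],[0,0.463,-0.566,0,0,0,1]]'
python3 -m pendant '[[0,0.1,-0.009,0,0,0,1],[0,0.2,0,0,0,0,1],[0,0.297,0.026,0,0,0,1],[0,0.388,0.068,0,0,0,1],[0,0.47,0.126,0,0,0,1],[0,0.54,0.196,0,0,0,1],[0,0.598,0.279,0,0,0,1],[0,0.64,0.369,0,0,0,1]]'
python3 -m pendant '[[0,0.022,0.077,0,0,0,1],[0,0.032,0.137,0,0,0,1],[0,0.035,0.177,0,0,0,1],[0,0.035,0.2,0,0,0,1],[0,0.035,0.2,0,0,0,1],[0,0.035,0.2,0,0,0,1]]'
```

```text
time_s: 27.45
position: [0.4201, -0.1447, 0.2243]
tcp_rot: [[-0.994, 0.107, -0.009], [0.107, 0.994, 0.005], [0.009, 0.004, -1.0]]
force: [-0.2, -1.0, -4.4]
opening: 0.077
grasp_force: 30.0
time_s: 28.25
position: [0.4343, -0.0172, 0.1506]
tcp_rot: [[-0.994, 0.106, -0.006], [0.106, 0.994, 0.005], [0.006, 0.004, -1.0]]
force: [-0.3, -6.9, -0.5]
opening: 0.082
grasp_force: 30.0
time_s: 28.85
position: [0.4351, -0.0105, 0.1106]
tcp_rot: [[-0.994, 0.108, -0.006], [0.108, 0.994, 0.006], [0.007, 0.005, -1.0]]
force: [2.6, -2.4, 0.2]
opening: 0.073
grasp_force: 30.0
```

```bash
python3 -m pendant '[[0,0,0.01,0,0,0,0.5],[0,0,0.01,0,0,0,0.5],[0,0,0.01,0,0,0,0.5],[0,0,0.01,0,0,0,0.5],[0,0,-0.1,0,0,0,0.5],[0,0,-0.3,0,0,0,0.5],[0,0,-0.55,0,0,0,0.5],[0,0,-0.55,0,0,0,0.5]]'
python3 -m pendant '[[0,0.2,0,0,0,0,0.5],[0,0.45,0,0,0,0,0.5],[0,0.7,0,0,0,0,0.5],[0,0.95,0,0,0,0,0.5],[0,0.95,0,0,0,0,0.5]]'|head -2
python3 - <<'E'
from leaf import *; from h import *
st()
for c in("top","scene"):
    pic,P=world(c); save(c+"4",pic); np.save(c+"4.npy",P)
    r=P.reshape(-1,3); r=r[np.isfinite(r[:,0])]; d=r-A; x,y=d@X,d@Y
    m=(abs(x)<.09)&(abs(y)<.14)&(r[:,2]>.035)&(r[:,2]<.2)
    for lo in np.arange(-.13,.13,.02):
        k=m&(y>lo)&(y<=lo+.02); print(c,round(lo,2),k.sum(),np.round(np.percentile(r[k,2],[10,50,95]),3) if k.sum()>5 else "")
E
```

```text
time_s: 29.65
position: [0.4376, -0.0113, 0.225]
tcp_rot: [[-0.994, 0.108, 0.002], [0.108, 0.994, 0.004], [-0.002, 0.004, -1.0]]
force: [0.9, -0.2, -0.3]
opening: 0.254
grasp_force: 0.0
time_s: 30.15
position: [0.4551, 0.1832, 0.2207]
30.15 [0.4551 0.1832 0.2207] [  8.6  26.3 105.1   0.7  49.  -76.1] [-0.9 -0.2 -0.2] 0.25 0.0
top -0.13 84 [0.053 0.058 0.063]
top -0.11 42 [0.053 0.057 0.062]
top -0.09 264 [0.052 0.056 0.061]
top -0.07 466 [0.051 0.056 0.062]
top -0.05 465 [0.051 0.056 0.061]
top -0.03 475 [0.05  0.056 0.061]
top -0.01 456 [0.044 0.049 0.067]
top 0.01 460 [0.05  0.055 0.061]
top 0.03 470 [0.051 0.055 0.06 ]
top 0.05 463 [0.05  0.055 0.06 ]
top 0.07 227 [0.051 0.055 0.061]
top 0.09 41 [0.054 0.057 0.061]
top 0.11 81 [0.052 0.057 0.063]
scene -0.13 61 [0.056 0.059 0.062]
scene -0.11 28 [0.058 0.06  0.062]
scene -0.09 165 [0.056 0.059 0.061]
scene -0.07 250 [0.05  0.058 0.06 ]
scene -0.05 260 [0.049 0.059 0.061]
scene -0.03 363 [0.048 0.057 0.061]
scene -0.01 178 [0.047 0.056 0.073]
scene 0.01 280 [0.048 0.057 0.06 ]
scene 0.03 283 [0.05  0.057 0.06 ]
scene 0.05 396 [0.042 0.057 0.06 ]
scene 0.07 240 [0.038 0.056 0.06 ]
scene 0.09 42 [0.056 0.058 0.061]
scene 0.11 73 [0.055 0.058 0.06 ]
```

Run:
```python
from leaf import *
for c in("top","scene"):
    r=np.load(c+"4.npy").reshape(-1,3); r=r[np.isfinite(r[:,0])]; d=r-A; x,y=d@X,d@Y
    k=(x>.015)&(x<.075)&(y<-.107)&(y>-.13)&(r[:,2]>.045)&(r[:,2]<.075); print(c,k.sum(),x[k].mean(),y[k].mean(),np.percentile(r[k,2],[50,90]))
b=tcp(0,.045,.117); b[2]=.108; print(b)
plan([((.50,-.05,.22),174),((b[0],b[1],.2),174),(b,174)])
```

```text
top 64 0.04436533471313478 -0.11541497622486657 [0.05792942 0.06223599]
scene 46 0.04433160064931016 -0.11659111225214691 [0.05922499 0.061503  ]
[ 0.50092366 -0.24756284  0.108     ]
n=4.1 [-0.304, -0.98, -0.007, 0.002, -0.004, 0.0] -> [ 0.494 -0.022  0.22 ]
n=0.6 [-0.042, -0.136, 0.001, 0.0, 0.0, 0.0] -> [ 0.5  -0.05  0.22]
n=4.0 [-0.107, -0.98, 0.101, 0.0, 0.0, 0.0] -> [ 0.501 -0.247  0.2  ]
n=0.0 [0.0, -0.001, 0.0, 0.0, 0.0, 0.0] -> [ 0.501 -0.247  0.2  ]
n=1.8 [0.0, 0.0, 0.46, 0.0, 0.0, 0.0] -> [ 0.501 -0.248  0.108]
```

```bash
python3 -m pendant '[[-0.346,-0.98,0,0,0,0,0.5],[-0.346,-0.98,0,0,0,0,0.5],[-0.346,-0.98,0,0,0,0,0.5],[-0.346,-0.98,0,0,0,0,0.5],[-0.346,-0.98,0,0,0,0,0.5],[-0.346,-0.98,0,0,0,0,0.5]]'|head -2
python3 -m pendant '[[-0.107,-0.98,0.101,0,0,0,0.5],[-0.107,-0.98,0.101,0,0,0,0.5],[-0.107,-0.98,0.101,0,0,0,0.5],[-0.107,-0.98,0.101,0,0,0,0.5],[-0.107,-0.98,0.101,0,0,0,0.5],[-0.107,-0.98,0.101,0,0,0,0.5],[-0.107,-0.98,0.101,0,0,0,0.5],[-0.107,-0.98,0.101,0,0,0,0.5]]'|head -2
python3 - <<'E'
from leaf import *
b=tcp(0,.045,.117); b[2]=.108; st(); plan([(b,174)])
E
```

```text
time_s: 30.85
position: [0.5026, -0.0274, 0.2189]
time_s: 31.65
position: [0.5027, -0.2191, 0.1978]
31.65 [ 0.5027 -0.2191  0.1978] [ -35.2   32.1   97.8    0.    50.9 -119.2] [-0.1  0.6  0.7] 0.251 0.0
n=1.9 [-0.011, -0.146, 0.448, 0.002, -0.004, 0.0] -> [ 0.501 -0.248  0.108]
```

```bash
python3 -m pendant '[[-0.005,-0.146,0,0,0,0,0.5],[-0.005,-0.146,0,0,0,0,0.5],[-0.005,-0.146,0,0,0,0,0.5],[-0.005,-0.146,0,0,0,0,0.5],[-0.005,-0.146,0.2,0,0,0,0.5],[-0.005,-0.146,0.35,0,0,0,0.5],[-0.005,-0.146,0.445,0,0,0,0.5],[-0.005,-0.146,0.445,0,0,0,0.5]]'
python3 -m pendant '[[0,0,0,0,0,0,0.5],[0,0,0,0,0,0,1],[0,0,0,0,0,0,1],[0,0,0,0,0,0,1],[0,0,0,0,0,0,1],[0,0,0,0,0,0,1]]'
```

```text
time_s: 32.45
position: [0.4986, -0.2476, 0.1062]
tcp_rot: [[-0.994, 0.107, -0.014], [0.107, 0.994, 0.011], [0.016, 0.009, -1.0]]
force: [-0.0, 0.0, -0.1]
opening: 0.246
grasp_force: 0.0
time_s: 33.05
position: [0.5008, -0.249, 0.1098]
tcp_rot: [[-0.994, 0.109, -0.007], [0.109, 0.994, 0.007], [0.008, 0.006, -1.0]]
force: [2.6, 3.5, 5.2]
opening: 0.073
grasp_force: 30.0
```

```bash
python3 -m pendant '[[0,0.009,-0.10,0,0,0,1],[0,0.035,-0.197,0,0,0,1],[0,0.077,-0.288,0,0,0,1],[0,0.135,-0.37,0,0,0,1],[0,0.205,-0.44,0,0,0,1],[0,0.288,-0.498,0,0,0,1],[0,0.378,-0.54,0,0,0,1],[0,0.475,-0.566,0,0,0,1]]'
python3 -m pendant '[[0,0.1,-0.009,0,0,0,1],[0,0.2,0,0,0,0,1],[0,0.297,0.026,0,0,0,1],[0,0.388,0.068,0,0,0,1],[0,0.47,0.126,0,0,0,1],[0,0.54,0.196,0,0,0,1],[0,0.598,0.279,0,0,0,1],[0,0.64,0.369,0,0,0,1]]'
python3 -m pendant '[[0,0.022,0.077,0,0,0,1],[0,0.032,0.137,0,0,0,1],[0,0.035,0.177,0,0,0,1],[0,0.035,0.197,0,0,0,1],[0,0.035,0.197,0,0,0,1],[0,0.035,0.197,0,0,0,1]]'
```

```text
time_s: 33.85
position: [0.5112, -0.1578, 0.2252]
tcp_rot: [[-0.994, 0.107, -0.008], [0.107, 0.994, 0.001], [0.009, 0.0, -1.0]]
force: [-4.0, -1.9, 4.5]
opening: 0.08
grasp_force: 30.0
time_s: 34.65
position: [0.5252, -0.0276, 0.1498]
tcp_rot: [[-0.994, 0.107, -0.007], [0.107, 0.994, 0.006], [0.007, 0.005, -1.0]]
force: [0.1, -2.0, 0.5]
opening: 0.081
grasp_force: 30.0
time_s: 35.25
position: [0.5259, -0.0204, 0.1102]
tcp_rot: [[-0.994, 0.109, -0.007], [0.109, 0.994, 0.008], [0.008, 0.007, -1.0]]
force: [4.0, 6.0, 0.2]
opening: 0.081
grasp_force: 30.0
```

```bash
python3 -m pendant '[[0,0,0.01,0,0,0,0.5],[0,0,0.01,0,0,0,0.5],[0,0,0.01,0,0,0,0.5],[0,0,0.01,0,0,0,0.5],[0,0,-0.1,0,0,0,0.5],[0,0,-0.3,0,0,0,0.5],[0,0,-0.55,0,0,0,0.5],[0,0,-0.7,0,0,0,0.5]]'|head -2
python3 -m pendant '[[0.2,-0.2,0,0,0,0,0.5],[0.35,-0.45,0,0,0,0,0.5],[0.4,-0.7,-0.2,0,0,0,0.5],[0.4,-0.9,-0.2,0,0,0,0.5],[0.4,-0.98,-0.2,0,0,0,0.5],[0.4,-0.98,-0.2,0,0,0,0.5]]'|head -2
python3 -m pendant '[[0,-0.2,0,0,0,0,0.5],[0,-0.45,0,0,0,0,0.5],[0,-0.7,0,0,0,0,0.5],[0,-0.9,0,0,0,0,0.5],[0,-0.98,0,0,0,0,0.5],[0,-0.98,0,0,0,0,0.5]]'|head -2
python3 - <<'E'
from leaf import *; from h import *
st(); jars()
for c in("top","scene"):
    pic,P=world(c); save(c+"5",cv2.resize(pic[150:380,120:460],None,fx=2.3,fy=2.3))
    r=P.reshape(-1,3); r=r[np.isfinite(r[:,0])]; d=r-A; x,y=d@X,d@Y
    m=(abs(x)<.09)&(r[:,2]>.035)&(r[:,2]<.2)
    for lo in(-.12,-.08,-.04,.04,.07,.09,.11): 
        k=m&(y>lo)&(y<=lo+.02); print(c,round(lo,2),k.sum(),np.round(np.percentile(r[k,2],[10,50,95]),3) if k.sum()>5 else "")
E
```

```text
time_s: 36.05
position: [0.527, -0.0226, 0.2531]
time_s: 36.65
position: [0.4259, -0.2128, 0.2907]
time_s: 37.25
position: [0.4045, -0.4045, 0.2879]
37.25 [ 0.4045 -0.4045  0.2879] [ -56.1   26.6   89.7   -0.2   64.3 -139.7] [-0.2  0.4 -0. ] 0.249 0.0
top -0.12 0 
top -0.08 90 [0.046 0.051 0.056]
top -0.04 235 [0.047 0.052 0.057]
top 0.04 428 [0.056 0.061 0.065]
top 0.07 258 [0.055 0.06  0.066]
top 0.09 87 [0.054 0.059 0.065]
top 0.11 157 [0.054 0.059 0.065]
scene -0.12 0 
scene -0.08 77 [0.053 0.055 0.056]
scene -0.04 140 [0.052 0.055 0.057]
scene 0.04 291 [0.049 0.062 0.064]
scene 0.07 325 [0.039 0.058 0.064]
scene 0.09 82 [0.057 0.06  0.065]
scene 0.11 136 [0.056 0.06  0.066]
```

View pics/top5.png

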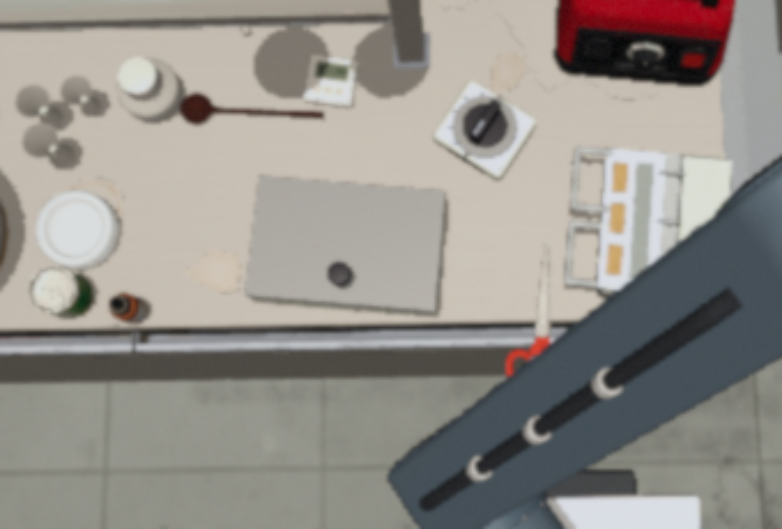

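View pics/scene5.png

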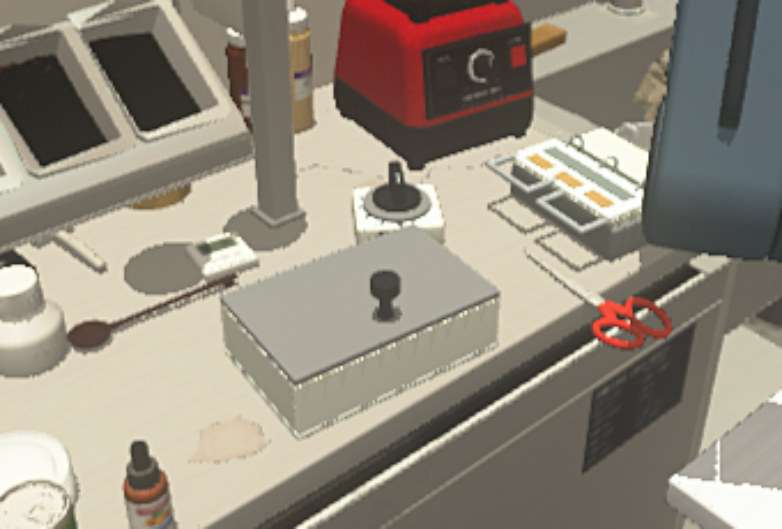

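The box is closed and flat with all three jars inside. The knob line points at the zero tick, and both leaves lie flat on the left showing their other face. No jars are left on the worktop and the robot is clear, so I hand in.

```bash
python3 -c "
from rig import bot; print(bot.hand_in())"
```

```text
the job is handed in; nothing more can be done
None
```

I handed the job in at about 37 s: all three jars are in the box with its lid closed, the knob is at its zero stop, and both leaves lie flat on the left, upper leaf turned first; the only result returned was that it was handed in.

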